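# Tip the stone balls into the dish and raise the camera to its second stop

## Task

Get the stone balls ready for a photograph: pour all five stone balls from the held white cup into the green stone dish beside the camera stand, then stand the empty cup upright on the desk and let go of it. Next press the stand's release button so that the camera head pops up, take hold of the head and pull it straight up past the first stop to the second, with both mast sections fully out. Finish while still holding the head there (it sinks if released), and do not disturb the dish, candle tumbler, phone, stamp or clock.

Things in the scene. Friction and masses are not known exactly. Their poses are not given: they have to be found in the camera images.
- cup: white cup that holds the five stone balls: straight-sided outside, 64 mm in diameter and 66 mm tall, upper edge square; inside a smooth glazed cone, 57 mm wide at the mouth and about 33 mm at the floor, 6 mm up; balls roll out once it is tipped a little past level; mass about 0.15 kg. Origin: centre of its underside; z is its axis, toward the mouth. It may change places with the candle tumbler
- dish: round green stone dish, 98 mm in diameter, 30 mm high, hollow about 60 mm across and 18 mm deep, loose, 0.35 kg; it stands beside the camera stand on the side the lens looks to. Origin: centre of its underside
- stone_0: one of five loose smooth polished stone balls, 18 mm in diameter, 12 g; starts in the cup. Origin: its centre
- stone_1: one of five loose smooth polished stone balls, 18 mm in diameter, 12 g; starts in the cup. Origin: its centre
- stone_2: one of five loose smooth polished stone balls, 18 mm in diameter, 12 g; starts in the cup. Origin: its centre
- stone_3: one of five loose smooth polished stone balls, 18 mm in diameter, 12 g; starts in the cup. Origin: its centre
- stone_4: one of five loose smooth polished stone balls, 18 mm in diameter, 12 g; starts in the cup. Origin: its centre
- camera_stand: fixed camera stand: grey block 175 mm (its x) by 84 mm (its y), top 55 mm above the desk. Origin: centre of its underside. Release button at x = -50 mm on the top; upright mast at x = +45 mm, in an aluminium collar that ends 68 mm above the desk; the lens looks to +y
- release_button_top (a point): centre of the top face of the round black release button (26 mm in diameter), on top of the stand's block; pressed straight down
- release_button (a joint): travel of the button, 0 (up) to 0.006 m (fully down, 5 N, springs back). Fully down it unlatches the mast: the camera head then pops up about 17 mm by itself and stays free when the button comes up
- camera_head: black block-shaped camera head on top of the mast, 40 mm (its x) by 36 mm (its y) by 36 mm tall, with a short lens on its +y side; its axes are parallel to the stand's. Origin: centre of its underside, 72 mm above the desk when fully down. Grip it across its x faces. It moves only straight up and down and is latched down until the button has been pressed
- upper_section (a joint): how far the upper (thin) mast section is out of the lower one: 0 to 0.045 m (first stop). It comes out first, with 1 to 3 N, and sinks back by itself to about 0.017 m when let go
- lower_section (a joint): how far the lower (thick) mast section is out of the stand: 0 to 0.045 m. It follows only once the upper one is at its stop, with about 5 to 7 N. Second stop: both sections out 0.045 m, so the head is 90 mm above its lowest position
- candle: bystander: black straight-sided candle tumbler, 66 mm in diameter, 75 mm tall, filled with wax. Origin: centre of its underside
- phone: bystander: black phone lying flat, 142 x 68 x 8 mm, in front of the fixed monitor that stands at the right end of the desk, close beside the arm at its start (draw the arm back from it before swinging). Origin: centre of its underside
- stamp: bystander: upright wooden rubber stamp, 30 x 46 x 78 mm. Origin: centre of its underside
- clock: bystander: small desk clock, 26 x 68 x 72 mm. Origin: centre of its underside

How it is judged:
On the way, in this order (a step that is already met when the one before it is completed fails the run):
1. all five stone balls lie in the dish while the cup is off the desk (horizontal distance between each of stone_0, stone_1, stone_2, stone_3, stone_4 and dish below 0.045 m and height (world z) of each of stone_0, stone_1, stone_2, stone_3, stone_4 below 0.045 m and height (world z) of cup above 0.02 m), for 0.2 s.
2. the empty cup stands upright on the desk, released (angle between cup's own z axis and vertical below 0.1 rad and height (world z) of cup between -0.006 and 0.006 m and contact force between cup and the fingers below 0.1 N), for 0.2 s.
3. the release button is pressed down (value of joint release_button above 0.0045 m), for 0.02 s.
At the end, for the whole second after the job is handed in: all five stone balls lie in the dish (centres within 45 mm of its axis and less than 45 mm above the desk); the cup stands upright (within 0.1 rad) on the desk and is not held; both mast sections are out by more than 41 mm of their 45 mm; the fingers hold the camera head (contact force over 2 N) (all of step 2 and horizontal distance between each of stone_0, stone_1, stone_2, stone_3, stone_4 and dish below 0.045 m and height (world z) of each of stone_0, stone_1, stone_2, stone_3, stone_4 below 0.045 m and value of joint each of lower_section, upper_section above 0.041 m and contact force between camera_head and the fingers above 2 N); the arm keeps its last pose, push and grip.
It fails at once if the candle tumbler, phone, rubber stamp or clock is moved by more than 25 mm (distance of any of candle, phone, stamp, clock from where it was at the start of the episode above 0.025 m).
It fails at once if the dish is pushed by more than 30 mm (distance of dish from where it was at the start of the episode above 0.03 m).
It also fails if it takes over 69 s, if anything falls off the work surface, if the arm or the gripper's body presses on something with over 40 N, if the wrist force passes 120 N, or if a joint passes its speed limit or range.

## Robot

A 7-joint arm with a two-finger parallel gripper is mounted at the origin on a cart in front of the work surface, level with it; the furniture and walls round the work are solid. World frame = base frame: x ahead of the robot, y to its left, z up, the work surface at z = 0. Lengths are in m, angles in rad, forces in N, time in s.
With the tool pointing down it reaches from about 0.4 to 0.9 m from the base axis. Payload 5.5 kg.
Tool frame: the origin (TCP) lies midway between the tips of the shut fingers; the grasp point (between the pads) lies robot.tcp_to_grasp behind it (robot.tcp_to_grasp is the distance from the TCP to the grasp point, in m); z points along the fingers, y is the line along which they close (so a half turn about z gives the same grasp; the last joint's range is limited). The gripper opens to 92 mm and grips with 3 to 60 N. Pads are 19 mm wide; open, the fingers measure 130 mm over their backs; the gripper's body (75 mm by 190 mm) begins 47 mm behind the grasp point.
Start: joints at [1.376, 0.501, -0.427, 1.55, 0.221, 1.138, -0.21], TCP at [0.287, -0.583, 0.227] pointing down, gripper open.
Joint ranges: [-2.88, 2.88], [-0.31, 2.03], [-1.54, 1.56], [0.2, 2.42], [-1.41, 4.55], [0.19, 2.02], [-2.57, 2.57]. Speed limits (rad/s): [2.57, 2.57, 3.14, 3.14, 3.14, 3.14, 3.14].

## Interface

Orientations are given as a 3x3 rotation matrix whose columns are the frame's x, y, z axes.
In Python, from plant import sensors, grab_frame, camera_params, robot gives the robot as it stands.
- The arm moves only by the tool send_rows, never from a script. Its argument "deltas" is text: rows parted by semicolons, each of 5 numbers parted by spaces: the closure, from 0 (fully open) to 1 (shut), then the shift along the tool's x, y, z in cm, then the turn about the tool's z in rad. In form: grip dx dy dz twist; .... A call has 1 to 10 rows; each row is the pose to reach, as a shift and turn from the pose commanded when the call began, along the tool's axes at that moment; what a row does not reach only later rows make up. A row lasts 1/10 s, in which the tool goes at most 50 mm and 8.59 degrees, less where a joint would pass 70% of its speed; a pose out of reach is approached as far as the arm can. A call with a gripper value outside its range is refused whole. The fingers move at their own pace and stop on an object; "newtons" is the grip in N (left out, the last holds). Time passes only in rows, so rows that repeat a pose let the fingers close. It gives the time, the measured TCP pose, the force, the opening and the grip force at its end, in the units of the state.
- sensors.read_state(): the state, without advancing time (a new reading comes with each control period).
- grab_frame(name): name is "scene" or "top" or "wrist"; returns the picture (400x640x3 uint8, blue, green, red); there is no depth.
- camera_params(name): a dict with "camera_matrix" (3x3 intrinsics, pixels), "distortion" ([k1, k2, p1, p2, k3] as OpenCV has them; the pictures are not rectified), "world_from_camera" (4x4, takes a point from camera to world coordinates). Camera axes: x right, y down, z forward; pixel columns grow to the right and rows downward; lengths in m; the calibration is good to about 2 mm. A picture is of the moment at which its call begins: read the wrist's pose just before it. camera_params takes no time and is no camera call; for the wrist camera it gives the pose at the moment of the call.
- robot.hand_in(): hands the job in; it is judged then, once.
The state is a dict: "time_s": time; "qpos": joint angles; "qvel": joint speeds; "effort": joint torques, N m; "tcp_pos": TCP position; "tool_rot": TCP orientation; "wrist_force": force on the tool from outside, world axes, zero at the start; "torque": the same for the moment, N m; "opening": finger opening in m; "grasp_force": force on a finger pad.
Only numpy, scipy, OpenCV 4.12 (cv2) and the standard library are available. Lean on these libraries where they do the work, as an engineer would, in place of code of your own. Each camera call takes 0.05 s, during which the arm holds its last target. There are 200 camera calls.

## Working session

There is one attempt and no reset: what is moved stays moved. The work goes in short steps, Python scripts to look and compute and a tool call to move; the robot and the scene stay as the last step left them, time stands still between calls to the robot, and variables do not carry over. Pictures are saved under pics/ and viewed, at most 10 in all, crops included, and the job is handed in when it is done.

Besides the shell and the picture viewer there is one more tool, called as name(argument=value, ...) on one line, values as JSON. send_rows: Moves the arm, as the interface text tells. Its arguments: {"type":"object","properties":{"deltas":{"type":"string"},"newtons":{"type":"number"}},"required":["deltas"]}

```bash
ls; mkdir -p pics; python3 - <<'E'
from plant import sensors, grab_frame, camera_params, robot
import cv2, numpy as np
np.set_printoptions(precision=4,suppress=True)
s=sensors.read_state(); print(s)
print(robot.tcp_to_grasp)
for n in ("scene","top"):
    cv2.imwrite(f"pics/{n}0.png",grab_frame(n)); print(n,camera_params(n))
E
```

```text
pics
{'time_s': 0.0, 'qpos': array([ 1.3762,  0.5018, -0.4268,  1.5514,  0.2207,  1.1383, -0.2103]), 'qvel': array([-0.0006,  0.0002, -0.0017,  0.0015, -0.0005,  0.0009,  0.0006]), 'effort': array([  0.001 , -56.6591,  -5.8157, -27.9114,  -0.0688,   0.0306,
         0.0002]), 'tcp_pos': array([ 0.287 , -0.5824,  0.2257]), 'tool_rot': array([[ 0.897 ,  0.442 , -0.0008],
       [ 0.442 , -0.897 ,  0.0018],
       [ 0.0001, -0.002 , -1.    ]]), 'wrist_force': array([ 0.453 ,  0.3014, -0.3525]), 'torque': array([-0.0164, -0.0342, -0.0387]), 'grasp_force': 0.0, 'opening': 0.09201540725875461}
0.0188
scene {'camera_matrix': array([[454.0997,   0.    , 325.2371],
       [  0.    , 454.0997, 200.633 ],
       [  0.    ,   0.    ,   1.    ]]), 'distortion': array([0.0361, 0.    , 0.    , 0.    , 0.    ]), 'world_from_camera': array([[-0.883 , -0.2289,  0.4098, -0.0583],
       [-0.4689,  0.3891, -0.7929,  1.2248],
       [ 0.022 , -0.8923, -0.4509,  0.7805],
       [ 0.    ,  0.    ,  0.    ,  1.    ]])}
top {'camera_matrix': array([[414.977 ,   0.    , 320.0837],
       [  0.    , 414.977 , 200.5226],
       [  0.    ,   0.    ,   1.    ]]), 'distortion': array([-0.0546,  0.    ,  0.    ,  0.    ,  0.    ]), 'world_from_camera': array([[ 0.017 , -0.9855,  0.1688,  0.3701],
       [-0.9997, -0.02  , -0.0161, -0.0384],
       [ 0.0193, -0.1685, -0.9855,  1.1699],
       [ 0.    ,  0.    ,  0.    ,  1.    ]])}
```

View pics/scene0.png

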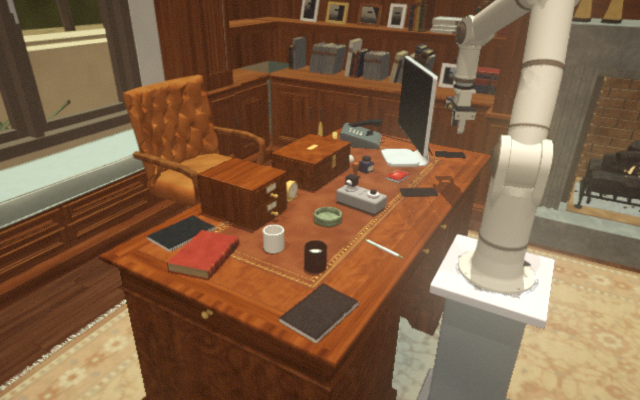

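View pics/top0.png

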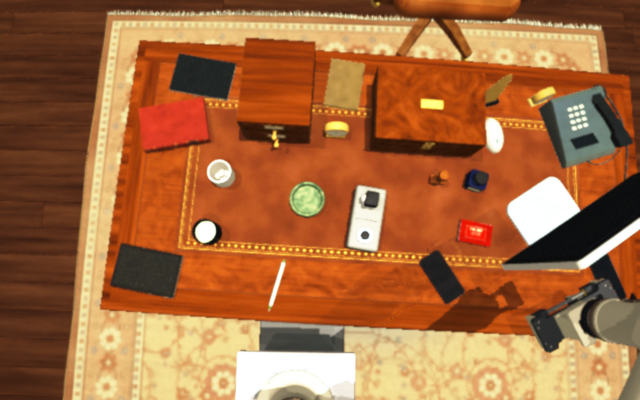

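The scene shows the cup at about (221,173) in the top view. The candle is at (207,232), the green dish at (307,199), and the stand around (367,217), with its head at (371,200) and its button at (365,236). Next I'll measure these.

```bash
cat > h.py <<'E'
from plant import sensors, grab_frame, camera_params, robot
import cv2, numpy as np
np.set_printoptions(precision=4,suppress=True)
def to_plane(n,px,z):
    c=camera_params(n); p=np.array(px,float).reshape(-1,1,2)
    u=cv2.undistortPoints(p,c["camera_matrix"],c["distortion"]).reshape(-1,2)
    T=c["world_from_camera"]; d=np.c_[u,np.ones(len(u))]@T[:3,:3].T; o=T[:3,3]
    return o+d*((z-o[2])/d[:,2])[:,None]
def project(n,P):
    c=camera_params(n); T=np.linalg.inv(c["world_from_camera"]); P=np.array(P,float).reshape(-1,3)
    rv,_=cv2.Rodrigues(T[:3,:3])
    return cv2.projectPoints(P,rv,T[:3,3],c["camera_matrix"],c["distortion"])[0].reshape(-1,2)
def blob(mask,near):
    cs,_=cv2.findContours(mask.astype(np.uint8),cv2.RETR_EXTERNAL,cv2.CHAIN_APPROX_NONE)
    cs=[c for c in cs if cv2.contourArea(c)>40]
    return min(cs,key=lambda c:np.hypot(*(c.reshape(-1,2).mean(0)-near)))
E
python3 - <<'E'
from h import *
t=cv2.imread("pics/top0.png"); s=cv2.imread("pics/scene0.png")
big=np.hstack([cv2.resize(t[150:270,180:340],None,fx=2.5,fy=2.5,interpolation=cv2.INTER_CUBIC),cv2.resize(t[150:270,335:495],None,fx=2.5,fy=2.5,interpolation=cv2.INTER_CUBIC)])
b2=cv2.resize(s[150:270,255:455],None,fx=3,fy=2.5,interpolation=cv2.INTER_CUBIC); b2=cv2.copyMakeBorder(b2,0,0,0,200,cv2.BORDER_CONSTANT)
cv2.imwrite("pics/big.png",np.vstack([big,b2]))
for n,I,g in(("top",t,(307,199)),("scene",s,(327,216))):
    h=cv2.cvtColor(I,cv2.COLOR_BGR2HSV)
    m=(h[...,0]>35)&(h[...,0]<85)&(h[...,1]>50)
    c=blob(m,g); print(n,"dish",cv2.fitEllipse(c),to_plane(n,[cv2.fitEllipse(c)[0]],.03))
    w=(h[...,1]<50)&(h[...,2]>110)
    c=blob(w,{"top":(221,173),"scene":(273,238)}[n]); print("cup",cv2.fitEllipse(c),to_plane(n,[cv2.fitEllipse(c)[0]],.066))
    c=blob(w,{"top":(367,217),"scene":(361,199)}[n]); r=cv2.minAreaRect(c);print("stand",r,to_plane(n,cv2.boxPoints(r),.055))
    if n=="top":
        k=blob(h[...,2]<60,(365,236)); e=cv2.fitEllipse(k);print("button",e,to_plane(n,[e[0]],.06))
        k=blob(h[...,2]<60,(371,199)); e=cv2.minAreaRect(k);print("head",e,to_plane(n,[e[0]],.108))
E
```

```text
top dish ((306.67572021484375, 198.97760009765625), (32.810340881347656, 33.44073486328125), 176.56298828125) [[ 0.569  -0.0196  0.03  ]]
cup ((218.86830139160156, 171.2383270263672), (22.839197158813477, 23.865800857543945), 74.54830932617188) [[0.6347 0.2211 0.066 ]]
stand ((366.1351013183594, 218.18917846679688), (29.92061424255371, 62.142818450927734), 9.462322235107422) [[ 0.4378 -0.129   0.055 ]
 [ 0.6062 -0.156   0.055 ]
 [ 0.5941 -0.2374  0.055 ]
 [ 0.426  -0.2084  0.055 ]]
button ((441.4209289550781, 276.65887451171875), (24.057100296020508, 61.22384262084961), 147.01812744140625) [[ 0.3611 -0.3832  0.06  ]]
head ((411.62176513671875, 138.41184997558594), (125.39936065673828, 61.308128356933594), 32.29597473144531) [[ 0.7263 -0.2989  0.108 ]]
scene dish ((325.6495056152344, 215.2347869873047), (7.444240570068359, 20.452585220336914), 95.43179321289062) [[0.5702 0.0029 0.03  ]]
cup ((272.9290466308594, 230.29518127441406), (11.054060935974121, 20.573341369628906), 87.09174346923828) [[0.635  0.2285 0.066 ]]
stand ((360.7054748535156, 195.8375244140625), (47.41634750366211, 16.408906936645508), 15.64224624633789) [[ 0.581  -0.0932  0.055 ]
 [ 0.6283 -0.2249  0.055 ]
 [ 0.4337 -0.2088  0.055 ]
 [ 0.4018 -0.0847  0.055 ]]
```

View pics/big.png

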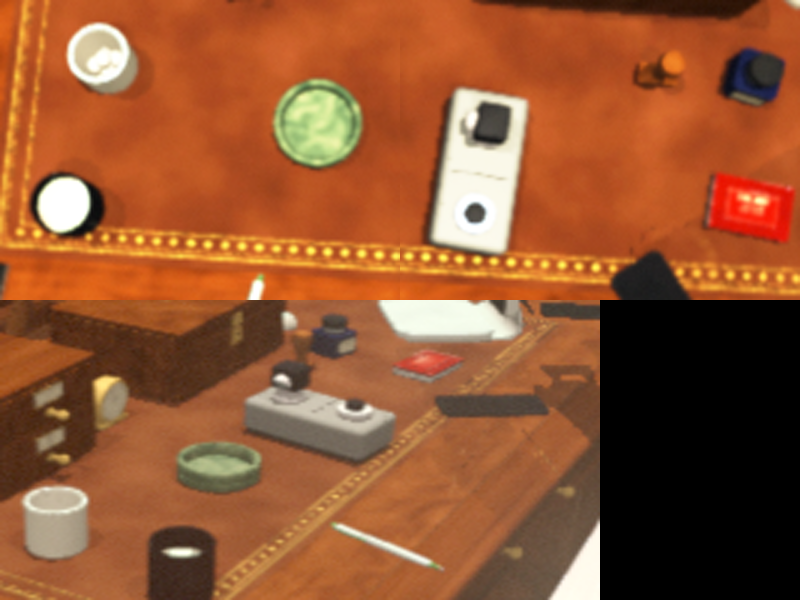

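send_rows(deltas="0 0 -4 0 0; 0 0 -8 0 0; 0 0 -12 0 0; 0 0 -16 0 0; 0 0 -20 0 0; 0 0 -20 0 -0.14; 0 0 -20 0 -0.28; 0 0 -20 0 -0.42; 0 0 -20 0 -0.56; 0 0 -20 0 -0.7", newtons=8)

```text
time_s: 1.1
tcp_pos: [0.1987, -0.4033, 0.2265]
tool_rot: [[0.396, 0.918, -0.0], [0.918, -0.396, 0.0], [0.0, -0.0, -1.0]]
wrist_force: [-0.5, -0.3, -0.6]
opening: 0.0916
grasp_force: 0.0
```

send_rows(deltas="0 4.5 1.5 -1 0; 0 9 3 -2 -0.03; 0 13.5 4.5 -3 -0.06; 0 18 6 -4 -0.09; 0 22.5 7.5 -5 -0.12; 0 27 9 -6 -0.15; 0 31.5 10.5 -7 -0.18; 0 36 12.5 -8 -0.21; 0 40.5 14 -9 -0.25; 0 45 15.5 -9 -0.254")

```text
time_s: 2.1
tcp_pos: [0.5232, -0.0525, 0.3179]
tool_rot: [[0.158, 0.987, 0.002], [0.987, -0.158, -0.001], [-0.0, 0.002, -1.0]]
wrist_force: [0.7, -0.9, 0.9]
opening: 0.092
grasp_force: 0.0
```

```bash
python3 - <<'E'
from h import *
s=sensors.read_state();print(s["tcp_pos"],s["tool_rot"],s["qpos"],s["time_s"])
print(camera_params("wrist"))
np.savez("w1.npz",**camera_params("wrist"))
cv2.imwrite("pics/w1.png",grab_frame("wrist"))
E
```

```text
[ 0.5232 -0.0525  0.3179] [[ 0.1583  0.9874  0.0022]
 [ 0.9874 -0.1583 -0.0008]
 [-0.0005  0.0023 -1.    ]] [ 0.8623  0.2841 -0.9751  1.7365  0.248   1.25   -0.3319] 2.1
{'camera_matrix': array([[332.4047,   0.    , 327.5987],
       [  0.    , 332.4047, 199.064 ],
       [  0.    ,   0.    ,   1.    ]]), 'distortion': array([-0.0359,  0.    ,  0.    ,  0.    ,  0.    ]), 'world_from_camera': array([[ 0.9873, -0.1532, -0.0416,  0.5367],
       [-0.1587, -0.9455, -0.2844,  0.0239],
       [ 0.0042,  0.2874, -0.9578,  0.4764],
       [ 0.    ,  0.    ,  0.    ,  1.    ]])}
```

View pics/w1.png

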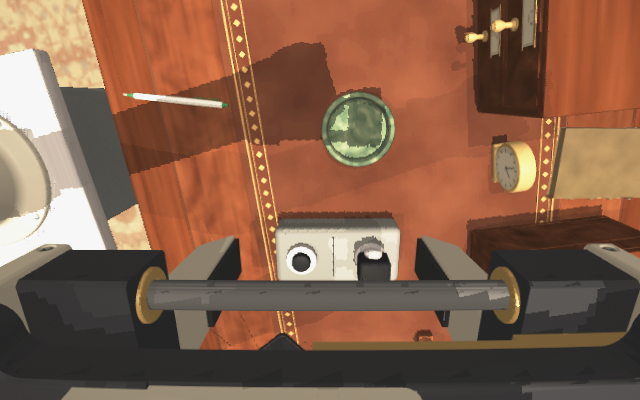

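The wrist picture shows the dish at about (358,129), the button at (301,261), and the stand's near top edge from (277,227) to (398,230).

```bash
cat >> h.py <<'E'
def ray_saved(f,px,z):
    c=np.load(f); u=cv2.undistortPoints(np.array(px,float).reshape(-1,1,2),c["camera_matrix"],c["distortion"]).reshape(-1,2)
    T=c["world_from_camera"]; d=np.c_[u,np.ones(len(u))]@T[:3,:3].T; o=T[:3,3]
    return o+d*((z-o[2])/d[:,2])[:,None]
E
python3 - <<'E'
from h import *
I=cv2.imread("pics/w1.png"); h=cv2.cvtColor(I,cv2.COLOR_BGR2HSV)
m=((h[...,0]>40)&(h[...,0]<90)&(h[...,1]>40)).astype(np.uint8); m=cv2.morphologyEx(m,cv2.MORPH_CLOSE,np.ones((7,7)))
e=cv2.fitEllipse(cv2.convexHull(blob(m,(358,129)))); print("dish",e,ray_saved("w1.npz",[e[0]],.03),ray_saved("w1.npz",[e[0]],.0))
m=(h[...,2]<70); m[:,:285]=0;m[:,318:]=0;m[:240]=0;m[275:]=0
e=cv2.fitEllipse(blob(m,(301,261))); print("button",e,ray_saved("w1.npz",[e[0]],.061))
for x in range(282,396,16): # first bright stand row
    col=h[205:250,x,1].astype(int); print(x,205+np.argmax(col<50),I[222:234,x].mean(1).astype(int))
for y in (235,240,245,250):
    r=h[y,:,:]; ok=np.where((r[260:415,1]<60)&(r[260:415,2]>100))[0]+260; print(y,ok.min(),ok.max())
E
```

```text
dish ((358.1142883300781, 128.78594970703125), (70.77999114990234, 73.33394622802734), 23.6580867767334) [[ 0.5725 -0.0194  0.03  ]] [[ 0.5749 -0.0223  0.    ]]
button ((300.9693603515625, 261.6065673828125), (16.699480056762695, 17.50695037841797), 172.65440368652344) [[ 0.4679 -0.1828  0.061 ]]
282 220 [ 80  81  81  80  81  95 105 133 167 180 194 205]
298 219 [ 90  86  80  80  82  97 120 160 183 181 194 207]
314 219 [ 80  80  81  80  83  99 126 166 197 197 194 207]
330 219 [ 85  81  80  80  85  90 129 176 198 198 196 208]
346 219 [ 81  80  81  81  84 102 110 153 186 182 196 209]
362 219 [ 80  81  81  81  86 104 125 149 171 184 197 209]
378 219 [ 90  91  87  81  87 107 131 155 172 185 198 210]
394 221 [ 87  89  93  93 102 112 144 182 200 211 221 230]
235 275 399
240 276 399
245 276 398
250 277 398
```

```bash
python3 - <<'E'
from h import *
f="w1.npz"
print("edge",ray_saved(f,[(290,228.3),(338,228.5),(380,228.8)],.055))
print("ends",ray_saved(f,[(276,240),(399,240)],.055))
t=cv2.imread("pics/top0.png"); h=cv2.cvtColor(t,cv2.COLOR_BGR2HSV)
m=h[...,2]<90; m[:225]=0;m[250:]=0;m[:,:355]=0;m[:,375:]=0
c=blob(m,(365,235)); e=cv2.fitEllipse(c); print("btn top",e,to_plane("top",[e[0]],.061))
for y in (200,215,225,245): print(y,h[y,345:390,2],h[y,345:390,1])
E
```

```text
edge [[ 0.4613 -0.134   0.055 ]
 [ 0.5257 -0.1448  0.055 ]
 [ 0.5821 -0.1544  0.055 ]]
ends [[ 0.439  -0.1479  0.055 ]
 [ 0.6062 -0.1752  0.055 ]]Traceback (most recent call last):
  File "<stdin>", line 7, in <module>
  File "h.py", line 16, in blob
    return min(cs,key=lambda c:np.hypot(*(c.reshape(-1,2).mean(0)-near)))
ValueError: min() iterable argument is empty
```

```bash
python3 - <<'E'
from h import *
t=cv2.imread("pics/top0.png")
g=t.mean(2).astype(int)
print(g[228:243,356:376])
for y in (210,222,245): print(y,g[y,344:392])
print(to_plane("top",[(365.0,235.2)],.061))
print(project("top",[(.4679,-.1828,.061),(.5257,-.1448,.055)]))
E
```

```text
[[245 245 243 244 248 253 254 255 255 255 255 254 252 249 245 245 245 245
  245 245]
 [245 244 243 248 254 255 255 255 255 255 255 255 255 254 250 246 245 245
  245 245]
 [244 242 246 253 255 255 254 253 245 242 249 254 255 255 254 251 247 245
  245 245]
 [243 243 252 255 255 253 236 184 136 129 154 218 252 255 255 254 250 246
  245 245]
 [243 247 254 255 254 239 146  82  73  71  76 120 218 253 255 255 253 247
  245 245]
 [243 252 255 255 251 183  90  71  72  71  72  80 134 229 254 255 254 249
  245 245]
 [241 253 255 254 228 116  72  73  77  78  74  74 100 202 253 255 254 250
  245 245]
 [240 252 255 253 205  96  73  76  79  80  79  77  99 201 253 255 254 248
  244 245]
 [239 252 255 254 229 122  78  80  80  81  81  81 123 229 254 255 254 247
  244 245]
 [240 251 255 255 252 192  98  79  82  81  81  88 152 242 254 255 253 246
  245 245]
 [244 248 254 255 254 241 149  90  90  90  98 139 224 253 255 254 249 245
  245 245]
 [244 240 252 255 255 254 241 217 201 200 218 239 253 255 255 253 246 244
  245 245]
 [244 235 237 253 255 255 255 254 254 254 254 255 255 255 254 250 245 245
  245 245]
 [245 241 232 240 253 254 255 255 255 255 255 255 255 254 251 245 245 245
  245 245]
 [246 245 243 241 242 247 252 254 254 255 255 254 251 245 243 244 245 245
  245 245]]
210 [ 96  97  96  98  93  78  58  63 103 164 214 235 242 243 243 243 243 243
 243 243 242 243 242 241 238 235 233 232 233 233 231 232 232 232 232 233
 236 234 213 162 111  93  99 105 106 109 109 110]
222 [ 97  95  85  64  52  61  97 161 214 236 243 244 244 244 245 245 245 245
 245 244 244 245 244 244 244 244 243 243 242 239 237 236 238 240 242 238
 219 168 106  86  91 101 103 104 106 105 103 105]
245 [ 63  57  72 117 174 212 228 233 236 239 241 243 243 244 245 245 245 246
 246 246 245 246 246 246 246 245 246 246 245 245 245 243 232 194 138  96
  87  94  98 100  99  98 100  99  97  96  96  93]
[[ 0.4682 -0.1786  0.061 ]]
[[366.5669 235.3378]
 [352.3108 214.0177]]
```

send_rows(deltas="0 3 1 0.5 -0.05; 0 6 2 1 -0.1; 0 9 3 1.5 -0.15; 0 12 4 2 -0.2; 0 15 5 2.5 -0.25; 0 18 6 3 -0.3; 0 21 7.5 3.5 -0.35; 0 24.4 9.1 4 -0.4; 0 24.4 9.1 4.5 -0.5; 0 24.4 9.1 4.5 -0.5")

```text
time_s: 3.15
tcp_pos: [0.649, 0.174, 0.2698]
tool_rot: [[-0.338, 0.941, -0.003], [0.941, 0.338, 0.0], [0.001, -0.003, -1.0]]
wrist_force: [-0.3, -0.4, 0.4]
opening: 0.092
grasp_force: 0.0
```

```bash
python3 - <<'E'
from h import *
s=sensors.read_state();print(s["tcp_pos"],s["tool_rot"],s["qpos"],s["time_s"])
np.savez("w2.npz",**camera_params("wrist"))
cv2.imwrite("pics/w2.png",grab_frame("wrist"))
E
```

```text
[0.649  0.174  0.2698] [[-0.3378  0.9412 -0.0033]
 [ 0.9412  0.3378  0.0003]
 [ 0.0014 -0.003  -1.    ]] [ 0.3107  0.6605 -0.9763  1.4258  0.5465  1.3453 -0.3443] 3.15
```

View pics/w2.png

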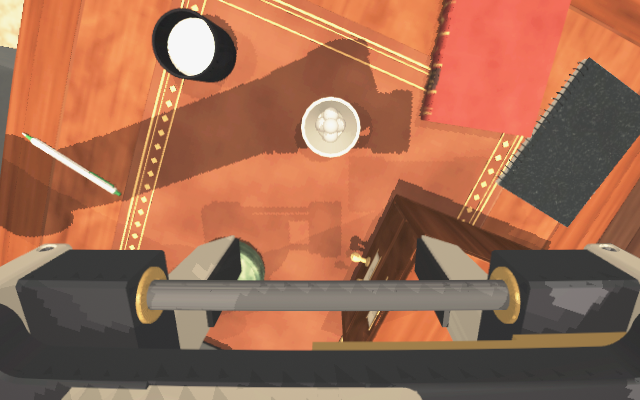

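The cup is at about (331,127) with five balls inside, and the chest corner is near (398,190).

```bash
python3 - <<'E'
from h import *
I=cv2.imread("pics/w2.png"); h=cv2.cvtColor(I,cv2.COLOR_BGR2HSV)
m=((h[...,1]<70)&(h[...,2]>110)).astype(np.uint8)
c=cv2.convexHull(blob(m,(331,127))); e=cv2.fitEllipse(c); print(e,cv2.boundingRect(c)); P=ray_saved("w2.npz",[e[0]],.066)[0]; print("cup",P)
print("chest corner",ray_saved("w2.npz",[(398,190)],.15),ray_saved("w2.npz",[(398,190)],.1))
s=sensors.read_state(); d=P-s["tcp_pos"]; d[2]=.036-.0188-s["tcp_pos"][2]; print("delta tool cm",100*s["tool_rot"].T@d)
print("dish?",ray_saved("w2.npz",[e[0]+np.r_[e[1][0]/2,0],e[0]-np.r_[e[1][0]/2,0]],.066))
E
```

```text
((330.3240661621094, 126.65082550048828), (58.939945220947266, 60.092628479003906), 1.6505851745605469) (301, 97, 59, 61)
cup [0.6364 0.2215 0.066 ]
chest corner [[0.7073 0.1965 0.15  ]] [[0.7221 0.1875 0.1   ]]
delta tool cm [ 5.0264  0.467  25.3269]
dish? [[0.6661 0.2322 0.066 ]
 [0.6067 0.2109 0.066 ]]
```

send_rows(deltas="0 3 0.5 2 -0.08; 0 5 0.5 6 -0.15; 0 5 0.5 10 -0.15; 0 5 0.5 14 -0.15; 0 5 0.5 18 -0.15; 0 5 0.5 21 -0.15; 0 5 0.5 23.5 -0.15; 0 5 0.5 25 -0.15; 0 5 0.5 25.3 -0.15; 0 5 0.5 25.3 -0.15")

```text
time_s: 4.2
tcp_pos: [0.6384, 0.2211, 0.0193]
tool_rot: [[-0.47, 0.883, 0.0], [0.883, 0.47, -0.0], [-0.0, 0.0, -1.0]]
wrist_force: [0.3, -0.3, -0.2]
opening: 0.0914
grasp_force: 0.0
```

send_rows(deltas="1 0 0 0 0; 1 0 0 0 0; 1 0 0 0 0; 1 0 0 0 0; 1 0 0 0 0; 1 0 0 0 0; 1 0 0 0 0; 1 0 0 0 0", newtons=10)

```text
time_s: 5.0
tcp_pos: [0.6379, 0.2214, 0.0194]
tool_rot: [[-0.471, 0.882, -0.0], [0.882, 0.471, -0.001], [-0.001, -0.0, -1.0]]
wrist_force: [-3.3, -2.1, 5.9]
opening: 0.0642
grasp_force: 10.0
```

send_rows(deltas="1 0 0 -2 0; 1 0 0 -5 0; 1 0 0 -8 0.08; 1 0 0 -11 0.16; 1 -2 -2.7 -12 0.24; 1 -5 -6.7 -12 0.32; 1 -8 -10.8 -12 0.4; 1 -11 -14.8 -12 0.48; 1 -14 -18.9 -12 0.56; 1 -17 -23 -12 0.65")

```text
time_s: 6.0
tcp_pos: [0.5156, -0.036, 0.1396]
tool_rot: [[0.161, 0.987, 0.002], [0.987, -0.161, -0.0], [-0.0, 0.002, -1.0]]
wrist_force: [0.3, 0.0, -1.6]
opening: 0.0644
grasp_force: 10.0
```

```bash
cat >> h.py <<'E'
A=np.radians(9.18)
def XY(p): return np.array([p[0]*np.cos(A)-p[1]*np.sin(A), p[0]*np.sin(A)+p[1]*np.cos(A)])
def UN(X,Y): return np.array([X*np.cos(A)+Y*np.sin(A), -X*np.sin(A)+Y*np.cos(A)])
def delta(X,Y,zg):
    s=sensors.read_state(); d=np.r_[UN(X,Y),zg-.0188]-s["tcp_pos"]
    yaw=np.arctan2(s["tool_rot"][1,1],s["tool_rot"][0,1])
    print("tcp",s["tcp_pos"],"XY",XY(s["tcp_pos"]),"zg",s["tcp_pos"][2]+.0188,"delta",100*s["tool_rot"].T@d,"twist",yaw+A,"F",s["wrist_force"],s["opening"],s["grasp_force"],s["time_s"])
E
python3 - <<'E'
from h import *
delta(.4955,-.020,.123)
E
```

```text
tcp [ 0.5156 -0.036   0.1396] XY [0.5148 0.0468] zg 0.15844595461111066 delta [-6.6798 -1.9236  3.5425] twist -0.001462584634540992 F [ 0.2643  0.0313 -1.5604] 0.06444444549359771 9.99691735720262 6.0
```

send_rows(deltas="1 -3 -1 1.5 0; 1 -6 -1.9 3.5 0; 1 -8 -1.9 5 0; 1 -8.5 -1.9 5.5 0; 1 -8.5 -1.9 5.5 0; 1 -8.5 -1.9 5.5 0")

```text
time_s: 6.6
tcp_pos: [0.4857, -0.1134, 0.0845]
tool_rot: [[0.156, 0.988, 0.002], [0.988, -0.156, 0.001], [0.002, 0.002, -1.0]]
wrist_force: [0.4, 0.9, -2.0]
opening: 0.0641
grasp_force: 10.0
```

send_rows(deltas="1 0 0 0.6 0; 1 0 0 1 0; 1 0.3 0 1.2 0; 1 0.63 0 1.41 0; 1 0.9 0 1.65 0; 1 1.18 0 1.91 0; 1 1.42 0 2.2 0; 1 1.63 0 2.5 0; 1 1.63 0 2.5 0")

```text
time_s: 7.5
tcp_pos: [0.4864, -0.0988, 0.0582]
tool_rot: [[0.158, 0.987, -0.0], [0.987, -0.158, 0.001], [0.001, -0.001, -1.0]]
wrist_force: [-0.4, 0.1, -0.6]
opening: 0.0629
grasp_force: 10.0
```

```bash
python3 - <<'E'
from h import *
delta(.4955,-.038+.0163,.078)
I=grab_frame("scene"); J=grab_frame("top"); 
cv2.imwrite("pics/tip1.png",np.hstack([cv2.resize(I[120:245,290:420],None,fx=3,fy=3,interpolation=cv2.INTER_CUBIC),cv2.resize(J[150:275,290:420],None,fx=3,fy=3,interpolation=cv2.INTER_CUBIC)]))
E
```

```text
tcp [ 0.4864 -0.0988  0.0582] XY [ 0.496  -0.0199] zg 0.07698402743355645 delta [-0.1801 -0.0459 -0.1017] twist 0.0019287525432597208 F [-0.3766  0.0884 -0.5724] 0.06285131859830048 9.99837355222553 7.5
```

View pics/tip1.png

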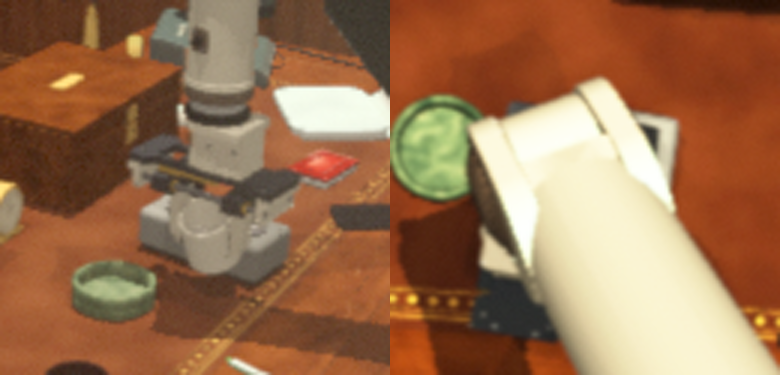

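The cup hangs tipped by about 30° with its mouth toward the dish, as planned. I'll continue the arc.

send_rows(deltas="1 0.18 0 0.33 0; 1 0.34 0 0.67 0; 1 0.46 0 1.02 0; 1 0.57 0 1.39 0; 1 0.63 0 1.76 0; 1 0.66 0 2.13 0; 1 0.66 0 2.4 0; 1 0.66 0 2.58 0; 1 0.66 0 2.58 0; 1 0.66 0 2.58 0")

```text
time_s: 8.6
tcp_pos: [0.4878, -0.0927, 0.0328]
tool_rot: [[0.158, 0.987, 0.0], [0.987, -0.158, 0.0], [0.0, 0.0, -1.0]]
wrist_force: [0.7, 0.9, -1.5]
opening: 0.0625
grasp_force: 10.0
```

```bash
python3 - <<'E'
from h import *
delta(.4955,-.038+.023,.053)
I=grab_frame("scene"); W=grab_frame("wrist"); 
cv2.imwrite("pics/tip2.png",np.hstack([cv2.resize(I[140:240,300:400],None,fx=4,fy=4,interpolation=cv2.INTER_CUBIC),cv2.resize(W[150:400,200:450],(400,400))]))
E
```

```text
tcp [ 0.4878 -0.0927  0.0328] XY [ 0.4963 -0.0137] zg 0.05156393039058739 delta [-0.129  -0.0837 -0.1437] twist 0.0014010959300038983 F [ 0.7161  0.8725 -1.4651] 0.0625035641294058 9.999231099827739 8.6
```

View pics/tip2.png

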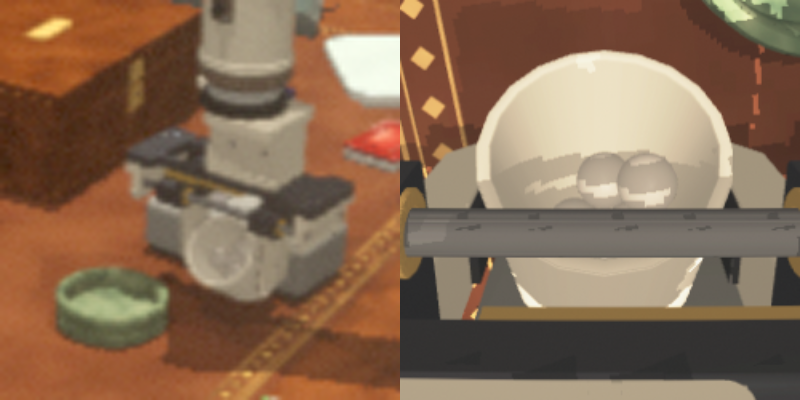

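The cup is now tipped about 65° and the balls are still inside. I'll lift it and carry it gently over the dish's near rim.

send_rows(deltas="1 0.3 0 -1.5 0; 1 0.5 0 -3.5 0; 1 0.8 1 -5 0; 1 1.4 2.2 -6 0; 1 2.2 3.5 -6 0; 1 3.1 4.8 -6 0; 1 4.1 6 -6 0; 1 5 6.8 -6 0; 1 5.8 7.1 -6 0; 1 6.3 7.1 -6 0")

```text
time_s: 9.7
tcp_pos: [0.568, -0.041, 0.0933]
tool_rot: [[0.158, 0.987, 0.0], [0.987, -0.158, 0.0], [0.0, 0.0, -1.0]]
wrist_force: [-0.8, 0.1, -1.9]
opening: 0.0621
grasp_force: 10.0
```

```bash
python3 - <<'E'
from h import *
delta(.5673,.050,.085)
np.savez("w3.npz",**camera_params("wrist"))
I=grab_frame("scene"); W=grab_frame("wrist"); 
cv2.imwrite("pics/w3.png",W)
cv2.imwrite("pics/tip3.png",np.hstack([cv2.resize(I[140:240,280:380],None,fx=4,fy=4,interpolation=cv2.INTER_CUBIC),cv2.resize(W[50:350,170:470],(400,400))]))
E
```

```text
tcp [ 0.568  -0.041   0.0933] XY [0.5672 0.0501] zg 0.11206638924723986 delta [-0.0129  0.0062  2.7066] twist 0.0019219397222920709 F [-0.8146  0.0569 -1.9451] 0.06211169338958369 9.999352825361711 9.7
```

View pics/tip3.png

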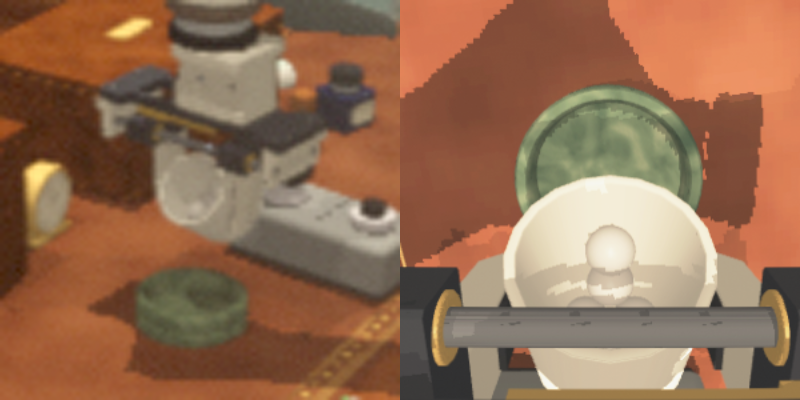

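```bash
python3 - <<'E'
from h import *
W=cv2.imread("pics/w3.png"); h=cv2.cvtColor(W,cv2.COLOR_BGR2HSV)
print([ (y,W[y,320].tolist()) for y in range(176,192,2)])
c=np.load("w3.npz"); T=np.linalg.inv(c["world_from_camera"]); rv,_=cv2.Rodrigues(T[:3,:3])
for th in range(50,86,5):
    t=np.radians(th); Y=.0501+.032*np.cos(t)+.028*np.sin(t); z=.1121-.032*np.sin(t)+.028*np.cos(t)
    print(th,cv2.projectPoints(np.r_[UN(.5672,Y),z].reshape(1,3),rv,T[:3,3],c["camera_matrix"],c["distortion"])[0].ravel())
E
```

```text
[(176, [114, 154, 146]), (178, [113, 152, 141]), (180, [112, 150, 139]), (182, [176, 214, 222]), (184, [230, 244, 247]), (186, [238, 246, 247]), (188, [237, 246, 247]), (190, [234, 245, 247])]
50 [323.712  181.5024]
55 [323.7862 181.1779]
60 [323.8566 181.5516]
65 [323.9229 182.5727]
70 [323.985  184.1909]
75 [324.0427 186.3571]
80 [324.0961 189.0243]
85 [324.1449 192.1481]
```

send_rows(deltas="1 0 0 1.5 0; 1 0 0 2.8 0; 1 0 0 3.4 0; 1 0.3 0 3.8 0; 1 0.8 0 4.2 0; 1 1.4 0 4.8 0; 1 0.2 0 4.4 0; 1 -1 0 4.4 0; 1 -1 0 4.4 0; 1 -1 0 4.4 0")

```text
time_s: 10.8
tcp_pos: [0.5663, -0.0533, 0.0498]
tool_rot: [[0.16, 0.987, 0.0], [0.987, -0.16, -0.001], [-0.001, 0.001, -1.0]]
wrist_force: [-1.7, 0.8, 5.1]
opening: 0.0624
grasp_force: 10.0
```

send_rows(deltas="1 0 0 0 0; 1 0 0 0 0; 1 0 0 0 0; 1 0 0 0 0; 1 0 0 0 0")

```text
time_s: 11.3
tcp_pos: [0.5663, -0.0531, 0.0496]
tool_rot: [[0.159, 0.987, 0.0], [0.987, -0.159, -0.002], [-0.002, 0.001, -1.0]]
wrist_force: [-2.7, -0.3, 5.2]
opening: 0.0623
grasp_force: 10.0
```

```bash
python3 - <<'E'
from h import *
delta(.5673,.050,.085)
np.savez("w4.npz",**camera_params("wrist"))
I=grab_frame("scene"); W=grab_frame("wrist"); 
cv2.imwrite("pics/w4.png",W)
cv2.imwrite("pics/tip4.png",np.hstack([cv2.resize(I[140:240,280:380],None,fx=4,fy=4,interpolation=cv2.INTER_CUBIC),cv2.resize(W[50:350,170:470],(400,400))]))
E
```

```text
tcp [ 0.5663 -0.0531  0.0496] XY [0.5676 0.0379] zg 0.06843324768961492 delta [ 1.2087 -0.024  -1.6586] twist 0.00029462873855298777 F [-2.7242 -0.2963  5.1577] 0.06230052485710521 9.999234304070796 11.3
```

View pics/tip4.png

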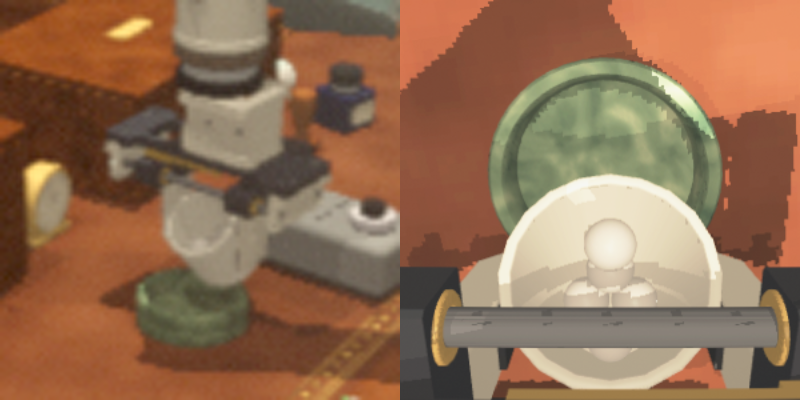

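```bash
cat >> h.py <<'E'
from scipy.optimize import least_squares
def mouth(f,X,rows,width,P):
    """tilt and mouth centre (Y,z) from rows of the lower/upper lip and the width in px"""
    c=np.load(f); T=np.linalg.inv(c["world_from_camera"]); rv,_=cv2.Rodrigues(T[:3,:3])
    a=np.linspace(0,2*np.pi,181)
    def res(q):
        t,Y,z=q; Yc=Y+.032*np.cos(t)*np.cos(a); zc=z-.032*np.sin(t)*np.cos(a)
        pts=np.array([np.r_[UN(X+.032*np.sin(k),y),w] for k,y,w in zip(a,Yc,zc)])
        p=cv2.projectPoints(pts,rv,T[:3,3],c["camera_matrix"],c["distortion"])[0].reshape(-1,2)
        return [p[:,1].min()-rows[0],p[:,1].max()-rows[1],np.ptp(p[:,0])-width]
    r=least_squares(res,[1.,P[0]+.02,P[1]+.01],x_scale=[1,.03,.03]); t,Y,z=r.x
    print("tilt",np.degrees(t),"mouth Y,z",Y,z,"cost",r.cost,"pivot h from base",.066-((Y-P[0])*np.sin(t)+(z-P[1])*np.cos(t)),"lateral",(Y-P[0])*np.cos(t)-(z-P[1])*np.sin(t))
E
python3 - <<'E'
from h import *
def lip(f,png,X,P):
    W=cv2.imread(png); g=W.mean(2)
    print("top col",np.round(g[174:190,325]),"bottom", np.round(g[330:350,325]))
    r=lambda y:np.round(g[y,235:260]); print("L",r(250),r(256),"R",np.round(g[256,400:425]))
lip("w4.npz","pics/w4.png",.5676,(.0379,.0684))
mouth("w4.npz",.5676,(182,342),166,(.0379,.0684))
mouth("w3.npz",.5672,(182,321),160,(.0501,.1121))
W=cv2.imread("pics/w4.png"); h=cv2.cvtColor(W,cv2.COLOR_BGR2HSV)
m=((h[...,0]>40)&(h[...,0]<90)&(h[...,1]>40)).astype(np.uint8); m=cv2.morphologyEx(m,cv2.MORPH_CLOSE,np.ones((7,7)))
c=blob(m,(325,140)); print(cv2.boundingRect(c)); x,y,w,hh=cv2.boundingRect(c)
print("dish far edge",XY(ray_saved("w4.npz",[(x+w/2,y)],.03)[0]),"sides at widest",[XY(q) for q in ray_saved("w4.npz",[(x,171),(x+w,171)],.03)])
E
```

```text
top col [137. 141. 144. 146. 149. 153. 181. 222. 237. 238. 240. 242. 242. 239.
 220. 209.] bottom [161. 161. 161. 162. 167. 187. 197. 199. 203. 207. 211. 194. 135. 119.
 118. 119. 118. 118. 119. 111.]
L [164. 164. 164. 164. 164. 164. 164. 164. 164. 181. 230. 238. 238. 238.
 239. 239. 238. 236. 219. 195. 189. 190. 190. 190. 191.] [164. 164. 164. 163. 164. 164. 164. 164. 197. 232. 238. 238. 238. 238.
 239. 238. 236. 218. 191. 185. 185. 186. 187. 187. 188.] R [172. 180. 200. 229. 238. 238. 229. 205. 205. 203. 202. 192. 164. 164.
 164. 164. 164. 164. 164. 164. 164. 164. 164. 164. 164.]
tilt 44.701219646486656 mouth Y,z 0.05855495742635064 0.09095735442000673 cost 1.6155871338926322e-27 pivot h from base 0.03543768194171921 lateral -0.0011858413125868592
tilt 55.34719721799954 mouth Y,z 0.07280856158932318 0.12829017559919864 cost 1.6155871338926322e-27 pivot h from base 0.03811388102896807 lateral -0.00040610851065227965
(237, 94, 172, 132)
dish far edge [0.567  0.1182] sides at widest [array([0.5199, 0.0781]), array([0.6139, 0.078 ])]
```

The lip fit gives a tilt of 55° before the press and 45° now. The base corner had landed inside the hollow, because the rim ring is only about 10 mm wide. I'll go back to the stand edge to tip the cup further.

send_rows(deltas="1 0 0 -2 0; 1 0 0 -4.5 0; 1 -0.5 -1.5 -5.7 0; 1 -1.5 -3 -5.7 0; 1 -3 -4.5 -5.7 0; 1 -4.5 -6 -5.7 0; 1 -5.5 -7.5 -5.7 0; 1 -5.9 -8.3 -5.7 0; 1 -5.9 -8.3 -4 0; 1 -5.9 -8.3 -2 0")

```text
time_s: 12.4
tcp_pos: [0.4761, -0.098, 0.0694]
tool_rot: [[0.16, 0.987, 0.003], [0.987, -0.16, -0.001], [-0.001, 0.003, -1.0]]
wrist_force: [0.9, -0.9, -2.8]
opening: 0.0621
grasp_force: 10.0
```

send_rows(deltas="1 0 0 0.5 0; 1 0 0 1 0; 1 0 0 1.5 0; 1 0 0 2 0; 1 0 0 2.5 0; 1 0 0 3 0; 1 0 0 3.4 0; 1 0 0 3.8 0; 1 0 0 3.8 0")

```text
time_s: 13.3
tcp_pos: [0.4753, -0.0965, 0.0306]
tool_rot: [[0.158, 0.987, 0.001], [0.987, -0.158, 0.001], [0.001, 0.001, -1.0]]
wrist_force: [1.4, 1.3, -2.1]
opening: 0.0619
grasp_force: 10.0
```

```bash
cat >> h.py <<'E'
def look(tag):
    s=sensors.read_state(); p=s["tcp_pos"]; q=XY(p)
    np.savez(tag+".npz",**camera_params("wrist")); W=grab_frame("wrist"); cv2.imwrite(f"pics/{tag}.png",W)
    h=cv2.cvtColor(W,cv2.COLOR_BGR2HSV).astype(int)
    w=((h[...,1]<55)&(h[...,2]>225))
    def edges(v,o): i=np.where(v)[0]; return (i[0]+o,i[-1]+o) if len(i) else None
    print("top row",[edges(w[120:260,c],120) for c in (318,325,332)],"bottom",[edges(w[275:375,c],275) for c in (318,325,332)])
    W2=np.where(w[190:275,215:440].any(0))[0]+215; print("cols",W2[0],W2[-1])
    return q,p[2]+.0188
E
python3 - <<'E'
from h import *
delta(.485,-.021,.0438); print(look("w5"))
cv2.imwrite("pics/w5c.png",cv2.resize(cv2.imread("pics/w5.png")[100:380,190:470],None,fx=2,fy=2))
E
```

```text
tcp [ 0.4753 -0.0965  0.0306] XY [ 0.4846 -0.0194] zg 0.049437103518726766 delta [-0.1571  0.038   0.5636] twist 0.0017891673105802641 F [ 1.3547  1.2954 -2.1367] 0.061867569696077214 10.000100511206256 13.3
top row [(np.int64(177), np.int64(239)), (np.int64(176), np.int64(244)), (np.int64(177), np.int64(250))] bottom [None, None, None]
cols 247 408
(array([ 0.4846, -0.0194]), np.float64(0.049437103518726766))
```

View pics/w5c.png

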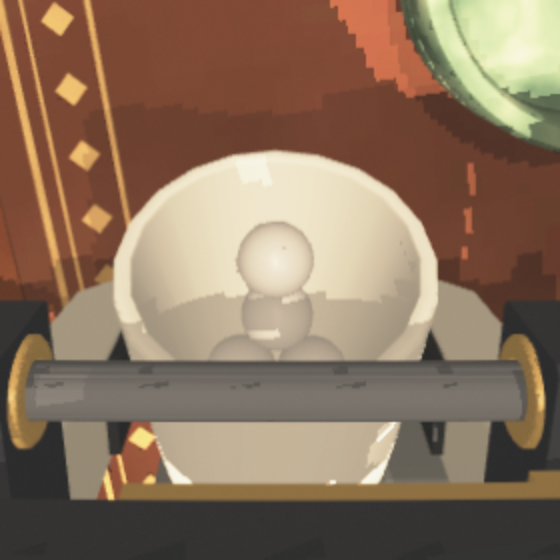

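```bash
cat >> h.py <<'E'
def tiltfit(f,X,P,top,width,hs=(.034,.036,.038)):
    c=np.load(f); T=np.linalg.inv(c["world_from_camera"]); rv,_=cv2.Rodrigues(T[:3,:3]); a=np.linspace(0,2*np.pi,181)
    for h in hs:
        def f2(d):
            t=np.radians(d); Y=P[0]+(.066-h)*np.sin(t)+.032*np.cos(t)*np.cos(a); z=P[1]+(.066-h)*np.cos(t)-.032*np.sin(t)*np.cos(a)
            p=cv2.projectPoints(np.array([np.r_[UN(X+.032*np.sin(k),y),w] for k,y,w in zip(a,Y,z)]),rv,T[:3,3],c["camera_matrix"],c["distortion"])[0].reshape(-1,2)
            return p[:,1].min(),p[:,1].max(),np.ptp(p[:,0])
        print(h,[(d,)+tuple(np.round(f2(d),1)) for d in range(50,96,5)])
E
python3 - <<'E'
from h import *
tiltfit("w5.npz",.4846,(-.0194,.0494),176,162)
E
```

```text
0.034 [(50, np.float64(175.9), np.float64(326.9), np.float64(165.4)), (55, np.float64(175.1), np.float64(316.1), np.float64(163.8)), (60, np.float64(175.1), np.float64(304.8), np.float64(161.9)), (65, np.float64(175.9), np.float64(293.0), np.float64(159.9)), (70, np.float64(177.2), np.float64(281.0), np.float64(157.7)), (75, np.float64(179.2), np.float64(269.0), np.float64(155.4)), (80, np.float64(181.8), np.float64(257.3), np.float64(152.9)), (85, np.float64(184.8), np.float64(245.9), np.float64(150.4)), (90, np.float64(188.3), np.float64(235.0), np.float64(147.8)), (95, np.float64(192.3), np.float64(224.9), np.float64(145.1))]
0.036 [(50, np.float64(178.6), np.float64(328.2), np.float64(163.3)), (55, np.float64(178.1), np.float64(318.1), np.float64(161.8)), (60, np.float64(178.3), np.float64(307.4), np.float64(160.1)), (65, np.float64(179.2), np.float64(296.3), np.float64(158.3)), (70, np.float64(180.7), np.float64(284.9), np.float64(156.3)), (75, np.float64(182.7), np.float64(273.4), np.float64(154.1)), (80, np.float64(185.3), np.float64(262.0), np.float64(151.9)), (85, np.float64(188.4), np.float64(250.9), np.float64(149.6)), (90, np.float64(192.0), np.float64(240.3), np.float64(147.2)), (95, np.float64(195.9), np.float64(230.3), np.float64(144.7))]
0.038 [(50, np.float64(181.3), np.float64(329.5), np.float64(161.2)), (55, np.float64(181.0), np.float64(320.1), np.float64(159.9)), (60, np.float64(181.4), np.float64(310.0), np.float64(158.4)), (65, np.float64(182.4), np.float64(299.5), np.float64(156.7)), (70, np.float64(184.0), np.float64(288.6), np.float64(154.9)), (75, np.float64(186.2), np.float64(277.6), np.float64(152.9)), (80, np.float64(188.9), np.float64(266.7), np.float64(150.9)), (85, np.float64(192.0), np.float64(255.9), np.float64(148.8)), (90, np.float64(195.5), np.float64(245.5), np.float64(146.6)), (95, np.float64(199.5), np.float64(235.7), np.float64(144.3))]
```

send_rows(deltas="1 -0.15 0 0.2 0; 1 -0.3 0 0.4 0; 1 -0.4 0 0.6 0; 1 -0.4 0 0.75 0; 1 -0.4 0 0.75 0; 1 -0.4 0 0.75 0")

```text
time_s: 13.95
tcp_pos: [0.4746, -0.0999, 0.0234]
tool_rot: [[0.158, 0.987, 0.001], [0.987, -0.158, 0.001], [0.001, 0.001, -1.0]]
wrist_force: [1.8, 5.1, -2.2]
opening: 0.0622
grasp_force: 10.0
```

```bash
cat >> h.py <<'E'
def column(tag,c=327,a=165,b=285):
    W=cv2.imread(f"pics/{tag}.png"); print([ (y,int(W[y,c-3:c+4].mean())) for y in range(a,b,3)])
E
python3 - <<'E'
from h import *
q,z=look("w6"); print(q,z); tiltfit("w6.npz",q[0],(q[1],z),0,0,(.0345,))
column("w6",300)
delta(.485,-.0237,.042)
E
```

```text
top row [(np.int64(175), np.int64(235)), (np.int64(175), np.int64(239)), (np.int64(175), np.int64(239))] bottom [None, None, None]
cols 250 405
[ 0.4845 -0.0229] 0.0421791968017791
0.0345 [(50, np.float64(176.7), np.float64(327.3), np.float64(164.9)), (55, np.float64(176.0), np.float64(316.7), np.float64(163.3)), (60, np.float64(176.0), np.float64(305.5), np.float64(161.5)), (65, np.float64(176.8), np.float64(293.8), np.float64(159.5)), (70, np.float64(178.2), np.float64(282.0), np.float64(157.3)), (75, np.float64(180.2), np.float64(270.2), np.float64(155.1)), (80, np.float64(182.8), np.float64(258.5), np.float64(152.6)), (85, np.float64(185.8), np.float64(247.2), np.float64(150.2)), (90, np.float64(189.3), np.float64(236.4), np.float64(147.6)), (95, np.float64(193.3), np.float64(226.3), np.float64(145.0))]
[(165, 72), (168, 72), (171, 72), (174, 73), (177, 156), (180, 224), (183, 224), (186, 224), (189, 224), (192, 224), (195, 223), (198, 223), (201, 223), (204, 223), (207, 223), (210, 223), (213, 223), (216, 222), (219, 222), (222, 222), (225, 222), (228, 222), (231, 221), (234, 221), (237, 221), (240, 220), (243, 209), (246, 178), (249, 177), (252, 177), (255, 176), (258, 176), (261, 184), (264, 210), (267, 188), (270, 183), (273, 179), (276, 179), (279, 179), (282, 81)]
tcp [ 0.4746 -0.0999  0.0234] XY [ 0.4845 -0.0229] zg 0.04217715855149476 delta [-0.0784  0.0535  0.0176] twist 0.0019153341328825846 F [ 1.5464  4.2224 -2.7452] 0.0623631590564913 10.00006913953257 14.0
```

```bash
cat >> h.py <<'E'
def arcfit(tag,q,zg,rows=(178,222),dbg=0):
    W=cv2.imread(f"pics/{tag}.png"); h=cv2.cvtColor(W,cv2.COLOR_BGR2HSV).astype(int)
    w=((h[...,1]<60)&(h[...,2]>215)).astype(np.uint8); w[:,:225]=0; w[:,430:]=0
    R=[];L=[];Rt=[]
    for r in range(*rows,2):
        i=np.where(w[r])[0]
        if len(i)>8: R.append(r);L.append(i[0]-.5);Rt.append(i[-1]+.5)
    R,L,Rt=map(np.array,(R,L,Rt))
    c=np.load(tag+".npz"); T=np.linalg.inv(c["world_from_camera"]); rv,_=cv2.Rodrigues(T[:3,:3]); a=np.linspace(0,np.pi,181)
    def res(v):
        t,Y,z,X=v; out=[]
        for sg,obs in((-1,L),(1,Rt)):
            P=np.array([np.r_[UN(X+sg*.032*np.sin(k),Y+.032*np.cos(t)*np.cos(k)),z-.032*np.sin(t)*np.cos(k)] for k in a])
            p=cv2.projectPoints(P,rv,T[:3,3],c["camera_matrix"],c["distortion"])[0].reshape(-1,2)
            d=np.hypot(p[:,0]-obs[:,None],p[:,1]-R[:,None]); j=d.argmin(1)
            cen=p.mean(0); o=np.c_[obs,R]; out+=list(np.hypot(*(o-cen).T)-np.hypot(*(p[j]-cen).T))
        hh=.066-((Y-q[1])*np.sin(t)+(z-zg)*np.cos(t)); lat=(Y-q[1])*np.cos(t)-(z-zg)*np.sin(t)
        return out+[lat/.001,(hh-.0345)/.001]
    r=least_squares(res,[1.1,q[1]+.025,zg+.015,q[0]],x_scale=[1,.03,.03,.03]); t,Y,z,X=r.x
    print(tag,"tilt",np.degrees(t),"Y,z,X",Y,z,X,"h",.066-((Y-q[1])*np.sin(t)+(z-zg)*np.cos(t)),"lat",(Y-q[1])*np.cos(t)-(z-zg)*np.sin(t),"rms",np.std(r.fun[:-2]),len(R))
E
python3 - <<'E'
from h import *
for tag,q,z in (("w3",(.5672,.0501),.1121),("w4",(.5676,.0379),.0684),("w5",(.4846,-.0194),.0494),("w6",(.4845,-.0229),.0422)):
    arcfit(tag,q,z,(186,230))
E
```

```text
w3 tilt 54.02463269904641 Y,z,X 0.07287714393982364 0.13000680074820298 0.5688600457843254 h 0.037048025163286695 lat -0.0011112840076267939 rms 0.36947150123077616 22
w4 tilt 47.77538261098012 Y,z,X 0.059562222836330496 0.08960374957216789 0.5691746112242333 h 0.03570903633832293 lat -0.0011438595092963053 rms 0.29529149383835085 22
w5 tilt 59.561043134327015 Y,z,X 0.007836378405122168 0.06550119459349754 0.48619786029618267 h 0.034360439158281846 lat -8.346081652365125e-05 rms 0.2931882309697235 22
w6 tilt 71.70315456527223 Y,z,X 0.008961962671994674 0.05161734342411813 0.4860688187280777 h 0.03279240758598359 lat 0.0010615218056747207 rms 0.3257864067734748 22
```

send_rows(deltas="1 -0.1 0 0.15 0; 1 -0.1 0 0.2 0; 1 -0.1 0 0.2 0; 1 0.2 0 -0.5 0; 1 0.5 0 -2 0; 1 0.5 0 -4 0; 1 0.5 0 -6 0; 1 0.5 0 -6.5 0; 1 0.5 0 -6.5 0")

```text
time_s: 14.9
tcp_pos: [0.4757, -0.0968, 0.0896]
tool_rot: [[0.159, 0.987, 0.002], [0.987, -0.159, -0.002], [-0.001, 0.002, -1.0]]
wrist_force: [0.2, -0.4, -2.7]
opening: 0.0622
grasp_force: 10.0
```

```bash
python3 - <<'E'
from h import *
q,z=look("w7"); print(q,z); arcfit("w7",q,z,(186,226)); delta(.5673,.048,.078)
E
```

```text
top row [(np.int64(176), np.int64(259)), (np.int64(175), np.int64(259)), (np.int64(175), np.int64(259))] bottom [None, None, None]
cols 251 405
[ 0.485  -0.0197] 0.10838988903703067
w7 tilt 74.72058420181432 Y,z,X 0.013158078129954369 0.1157425913552453 0.486721733616904 h 0.03237491564129556 lat 0.001563671009599519 rms 0.37476582123921687 20
tcp [ 0.475  -0.0967  0.0887] XY [ 0.4843 -0.0196] zg 0.10752464630069748 delta [6.7643 8.2983 2.9497] twist 0.0003363678336308906 F [ 0.3096  0.3454 -3.2493] 0.062490971735711186 10.00390179837268 14.95
```

The tilt is 74.7° and it holds after lifting. I'll carry the cup slowly back over the rim.

send_rows(deltas="1 0.05 0.2 0 0; 1 0.2 0.5 0 0; 1 0.4 0.9 0 0; 1 0.7 1.4 0 0; 1 1.05 1.9 0 0; 1 1.4 2.4 0 0; 1 1.8 2.9 0 0; 1 2.2 3.4 0 0; 1 2.6 3.9 0 0; 1 3 4.4 0 0")

```text
time_s: 15.95
tcp_pos: [0.5238, -0.0729, 0.0884]
tool_rot: [[0.158, 0.987, 0.0], [0.987, -0.158, 0.0], [0.0, 0.0, -1.0]]
wrist_force: [-0.3, -0.5, -2.4]
opening: 0.0622
grasp_force: 10.0
```

send_rows(deltas="1 0.4 0.5 0 0; 1 0.8 1 0 0; 1 1.2 1.5 0.3 0; 1 1.6 2 0.6 0; 1 2 2.5 0.9 0; 1 2.4 2.9 1.2 0; 1 2.8 3.3 1.5 0; 1 3.2 3.6 1.8 0; 1 3.5 3.8 2.1 0; 1 3.65 3.85 2.4 0")

```text
time_s: 16.95
tcp_pos: [0.5674, -0.0428, 0.0642]
tool_rot: [[0.158, 0.987, 0.0], [0.987, -0.158, 0.0], [0.0, 0.0, -1.0]]
wrist_force: [-0.2, 0.1, -2.1]
opening: 0.0622
grasp_force: 10.0
```

```bash
python3 - <<'E'
from h import *
q,z=look("w8"); print(q,z); arcfit("w8",q,z,(186,226)); delta(.567,.0484,.073)
W=cv2.imread("pics/w8.png");h=cv2.cvtColor(W,cv2.COLOR_BGR2HSV)
m=((h[...,0]>40)&(h[...,0]<90)&(h[...,1]>40)).astype(np.uint8); m=cv2.morphologyEx(m,cv2.MORPH_CLOSE,np.ones((7,7)))
x,y,w,hh=cv2.boundingRect(blob(m,(325,140))); print(x,y,w,hh,"far",XY(ray_saved("w8.npz",[(x+w/2,y)],.03)[0]))
E
```

```text
top row [(np.int64(175), np.int64(259)), (np.int64(175), np.int64(259)), (np.int64(175), np.int64(259))] bottom [None, None, None]
cols 250 405
[0.5669 0.0483] 0.08299521321055399
w8 tilt 73.90468542257516 Y,z,X 0.08115558408013013 0.09129454012668105 0.568471787105491 h 0.03209429265116363 lat 0.0011454584804583279 rms 0.3626443525900577 20
tcp [ 0.5669 -0.0427  0.0638] XY [0.5665 0.0483] zg 0.08255077721475217 delta [0.0085 0.0527 0.955 ] twist 0.0017987044676606445 F [ 0.3075  0.7031 -2.5197] 0.06215657992224365 9.999515252675337 17.0
246 112 157 89 far [0.5669 0.1192]
```

send_rows(deltas="1 0 0 0.7 0; 1 0 0 1.15 0; 1 0.4 0 1.5 0; 1 0.8 0 1.8 0; 1 0.8 0 1.8 0; 1 0.2 0 1.3 0; 1 -1.2 0 1.3 0; 1 -1.2 0 1.3 0; 1 -1.2 0 1.3 0; 1 -1.2 0 1.3 0")

```text
time_s: 18.0
tcp_pos: [0.5652, -0.0553, 0.0515]
tool_rot: [[0.159, 0.987, 0.0], [0.987, -0.159, 0.0], [0.0, 0.0, -1.0]]
wrist_force: [0.2, 0.6, -2.9]
opening: 0.0623
grasp_force: 10.0
```

```bash
cat >> h.py <<'E'
def balls(img,box,thr=170):
    x0,y0,x1,y1=box; h=cv2.cvtColor(img,cv2.COLOR_BGR2HSV)[y0:y1,x0:x1]
    m=((h[...,1]<45)&(h[...,2]>thr)).astype(np.uint8)
    n,_,st,ce=cv2.connectedComponentsWithStats(m); return [(tuple(np.round(ce[i]+[x0,y0],1)),int(st[i,4])) for i in range(1,n) if st[i,4]>12]
E
python3 - <<'E'
from h import *
q,z=look("w9"); print(q,z); arcfit("w9",q,z,(188,226)); delta(.567,.0484,.073)
W=cv2.imread("pics/w9.png"); print("white in dish area",balls(W,(230,60,430,185)))
T=grab_frame("top"); cv2.imwrite("pics/top9.png",T); print(balls(T,(280,170,335,225)))
E
```

```text
top row [(np.int64(175), np.int64(259)), (np.int64(175), np.int64(259)), (np.int64(175), np.int64(259))] bottom [None, None, None]
cols 250 405
[0.5668 0.0355] 0.07034270925045162
w9 tilt 73.97096117051652 Y,z,X 0.06839431242467388 0.0785977317413977 0.5683671987769168 h 0.03214927045064153 lat 0.0011361656136448812 rms 0.3665214668234455 19
tcp [ 0.5652 -0.055   0.0515] XY [0.5667 0.0359] zg 0.07033772540351305 delta [ 1.254   0.0278 -0.2658] twist 0.001206118357731767 F [-1.299  -0.0359 -2.5553] 0.06230739486754551 9.999517984761042 18.05
white in dish area [((np.float64(372.1), np.float64(110.7)), 249), ((np.float64(375.4), np.float64(131.1)), 16), ((np.float64(327.4), np.float64(180.5)), 643)]
[((np.float64(310.7), np.float64(178.4)), 180), ((np.float64(331.2), np.float64(174.7)), 77)]
```

send_rows(deltas="1 0 0 -0.4 0; 1 0.2 0 -0.7 0; 1 0.5 0 -0.7 0; 1 0.8 0 -0.7 0; 1 1.1 0 -0.7 0; 1 1.3 0 -0.6 0; 1 1.3 0 -0.4 0; 1 1.3 0 -0.2 0; 1 1.3 0 0 0; 1 1.3 0 0 0")

```text
time_s: 19.1
tcp_pos: [0.5669, -0.0425, 0.051]
tool_rot: [[0.159, 0.987, -0.001], [0.987, -0.159, 0.0], [-0.0, -0.001, -1.0]]
wrist_force: [-0.4, 0.6, -1.6]
opening: 0.0625
grasp_force: 10.0
```

send_rows(deltas="1 0 0 0.15 0; 1 0 0 0.3 0; 1 0 0 0.3 0")

```text
time_s: 19.4
tcp_pos: [0.5674, -0.0425, 0.0485]
tool_rot: [[0.158, 0.987, 0.0], [0.987, -0.158, -0.0], [-0.0, 0.0, -1.0]]
wrist_force: [-0.1, -0.2, -0.8]
opening: 0.0622
grasp_force: 10.0
```

send_rows(deltas="1 0.1 0 0.1 0; 1 0.15 0 0.15 0")

```text
time_s: 19.6
tcp_pos: [0.5678, -0.0408, 0.0473]
tool_rot: [[0.158, 0.987, 0.001], [0.987, -0.158, -0.0], [-0.0, 0.001, -1.0]]
wrist_force: [-0.8, 0.2, 3.5]
opening: 0.062
grasp_force: 10.0
```

```bash
python3 - <<'E'
from h import *
q,z=look("w10"); print(q,z); arcfit("w10",q,z,(188,226)); delta(.567,.051,.065)
E
```

```text
top row [(np.int64(177), np.int64(259)), (np.int64(176), np.int64(259)), (np.int64(176), np.int64(259))] bottom [None, None, None]
cols 250 404
[0.567  0.0503] 0.06611659685150749
w10 tilt 75.93515800360927 Y,z,X 0.08338949125888451 0.07341571240745642 0.5686303834227247 h 0.0321056156175441 lat 0.000966877700173379 rms 0.3497723689011277 19
tcp [ 0.5678 -0.0407  0.0472] XY [0.567  0.0504] zg 0.06603533584991718 delta [0.0591 0.0015 0.1035] twist 0.0013345831763604543 F [-1.3385 -0.5953  2.7738] 0.06252543806805844 10.000190776991076 19.65
```

send_rows(deltas="1 0.1 0 0.15 0; 1 0.15 0 0.3 0; 1 0.15 0 0.35 0; 1 0.15 0 0.35 0")

```text
time_s: 20.05
tcp_pos: [0.5684, -0.0373, 0.044]
tool_rot: [[0.157, 0.988, 0.001], [0.988, -0.157, 0.002], [0.002, 0.001, -1.0]]
wrist_force: [-1.8, 3.4, 5.6]
opening: 0.0622
grasp_force: 10.0
```

```bash
python3 - <<'E'
from h import *
q,z=look("w11"); print(q,z); arcfit("w11",q,z,(188,226)); delta(.567,.051,.065)
W=cv2.imread("pics/w11.png"); print("white in dish area",balls(W,(230,60,430,172)))
E
```

```text
top row [(np.int64(152), np.int64(259)), (np.int64(150), np.int64(259)), (np.int64(150), np.int64(259))] bottom [None, None, None]
cols 253 403
[0.567  0.0538] 0.0628456534441186
w11 tilt 79.78261436495256 Y,z,X 0.08741706952586019 0.06762200854302367 0.5687072029274622 h 0.032080041528715283 lat 0.0012604703043896841 rms 0.4784020323771485 19
tcp [ 0.5684 -0.0374  0.0441] XY [0.567  0.0538] zg 0.0628530461150409 delta [-0.2783 -0.0036 -0.2153] twist 0.0025327830713095245 F [-0.6864  3.1772  4.6703] 0.06233670138828424 10.000192560328287 20.1
white in dish area [((np.float64(326.9), np.float64(161.6)), 633)]
```

send_rows(deltas="1 0 0 -0.3 0; 1 -0.6 0 -0.5 0; 1 -1 0 -0.5 0; 1 -1 0 -0.5 0; 1 -1 0 -0.5 0; 1 -1 0 -0.5 0")

```text
time_s: 20.7
tcp_pos: [0.566, -0.0493, 0.0483]
tool_rot: [[0.158, 0.987, -0.0], [0.987, -0.158, 0.0], [0.0, -0.0, -1.0]]
wrist_force: [0.9, 0.1, -1.9]
opening: 0.0621
grasp_force: 10.0
```

```bash
cat >> h.py <<'E'
def circ(tag,x0=235,x1=420,y0=60,y1=280):
    g=cv2.cvtColor(cv2.imread(f"pics/{tag}.png"),cv2.COLOR_BGR2GRAY)[y0:y1,x0:x1]
    c=cv2.HoughCircles(cv2.medianBlur(g,3),cv2.HOUGH_GRADIENT,1,14,param1=80,param2=14,minRadius=11,maxRadius=24)
    print("circles",None if c is None else (np.round(c[0]+[x0,y0,0]).astype(int).tolist()))
E
python3 - <<'E'
from h import *
q,z=look("w12"); print(q,z); arcfit("w12",q,z,(190,226))
W=cv2.imread("pics/w12.png"); print("white",balls(W,(230,60,430,172))); circ("w12"); circ("w3"); circ("w11")
E
```

```text
top row [(np.int64(152), np.int64(259)), (np.int64(149), np.int64(259)), (np.int64(150), np.int64(259))] bottom [None, None, None]
cols 253 403
[0.5666 0.0417] 0.06710693922152514
w12 tilt 80.03424680245192 Y,z,X 0.07530291542927044 0.07191240006028632 0.5683513645858638 h 0.032040163346155046 lat 0.0010880286433512711 rms 0.4437044217639154 18
white [((np.float64(379.3), np.float64(126.4)), 125), ((np.float64(326.9), np.float64(161.5)), 640)]
circles [[308, 212, 19], [328, 166, 19], [346, 208, 18], [272, 210, 20], [380, 210, 16], [286, 150, 22]]
circles [[328, 238, 17], [330, 164, 22], [358, 212, 23], [358, 150, 14], [360, 166, 18]]
circles [[328, 166, 19], [336, 216, 19], [280, 206, 20], [382, 212, 21]]
```

send_rows(deltas="1 0.3 0 0 0; 1 0.7 0 0 0; 1 1.1 0 0.1 0; 1 1.25 0 0.3 0; 1 1.3 0 0.5 0; 1 1.4 0 0.7 0; 1 1.4 0 0.75 0; 1 1.2 0 0.3 0; 1 0.4 0 0.1 0; 1 0.2 0 0.1 0")

```text
time_s: 21.75
tcp_pos: [0.5664, -0.0491, 0.0474]
tool_rot: [[0.16, 0.987, -0.0], [0.987, -0.16, -0.001], [-0.001, 0.0, -1.0]]
wrist_force: [-0.2, -0.7, -2.3]
opening: 0.0625
grasp_force: 10.0
```

```bash
python3 - <<'E'
from h import *
q,z=look("w13"); print(q,z); arcfit("w13",q,z,(190,226))
W=cv2.imread("pics/w13.png"); print("white",balls(W,(230,60,430,172))); circ("w13")
E
```

```text
top row [(np.int64(181), np.int64(259)), (np.int64(181), np.int64(259)), (np.int64(175), np.int64(259))] bottom [None, None, None]
cols 253 403
[0.567  0.0418] 0.06621699672050878
w13 tilt 47.29744616169663 Y,z,X 0.06905269474936777 0.0828374851616615 0.5687814214500505 h 0.03473207624844715 lat 0.0062393225994142164 rms 2.1040108522040057 18
white [((np.float64(378.7), np.float64(126.7)), 128), ((np.float64(297.8), np.float64(164.2)), 374), ((np.float64(344.5), np.float64(169.0)), 95)]
circles [[298, 170, 16], [344, 178, 14], [344, 142, 22], [362, 152, 18], [380, 208, 15], [284, 152, 20]]
```

send_rows(deltas="1 0 0 0 0; 1 0 0 0 0; 1 0 0 0 0; 1 0 0 0 0; 1 0 0 0 0")

```text
time_s: 22.3
tcp_pos: [0.5664, -0.047, 0.0474]
tool_rot: [[0.158, 0.987, -0.0], [0.987, -0.158, 0.0], [0.0, -0.0, -1.0]]
wrist_force: [-0.2, 0.2, -1.1]
opening: 0.0624
grasp_force: 10.0
```

```bash
python3 - <<'E'
from h import *
q,z=look("w14"); print(q,z); arcfit("w14",q,z,(196,230)); arcfit("w12",(.5666,.0417),.0671,(196,230)); 
W=cv2.imread("pics/w14.png"); print("white",balls(W,(230,60,430,182))); circ("w14")
h=cv2.cvtColor(W,cv2.COLOR_BGR2HSV)
# coarse ascii map: # bright/unsaturated, g green, . other
for y in range(92,284,6):
    print(y,"".join('#' if h[y,x,1]<60 and h[y,x,2]>200 else '+' if h[y,x,1]<75 and h[y,x,2]>100 else 'g' if 40<h[y,x,0]<90 else '.' for x in range(236,420,3)))
E
```

```text
top row [(np.int64(181), np.int64(259)), (np.int64(181), np.int64(259)), (np.int64(181), np.int64(259))] bottom [None, None, None]
cols 253 403
[0.5667 0.0439] 0.06619651750916343
w14 tilt 41.218735635806595 Y,z,X 0.07007236841401387 0.0818964870885132 0.5684756601558653 h 0.03696684657712485 lat 0.009316167691303376 rms 2.4687092523898153 17
w12 tilt 42.54035597823724 Y,z,X 0.06860944009813351 0.08228521111570375 0.5684034616152202 h 0.036617792910501656 lat 0.009560047571710143 rms 2.2742602425245804 17
white [((np.float64(380.6), np.float64(131.4)), 86), ((np.float64(298.4), np.float64(170.8)), 501), ((np.float64(349.1), np.float64(177.8)), 155), ((np.float64(323.0), np.float64(181.0)), 19)]
circles [[298, 172, 15], [362, 162, 23], [348, 186, 14], [282, 204, 21], [382, 210, 20]]
92 ..............................................................
98 ..............................................................
104 ..............................................................
110 ....................++++++++++++++++++++......................
116 ................+++++++++++++++++++++
[... 1134 characters left out ...]
################++++####+g....
224 ...+++########+#########################################g.....
230 .....+##################################################......
236 ......+#################################################......
242 ..++++#################################################++++++.
248 +++++++################################################+++++++
254 +++++++###############################################++++++++
260 ++++++.+##############################################+.++++++
266 +++++..+##############################################+..+++++
272 ++++...+###############################################...++++
278 +++....+##############################################.....+++
```

send_rows(deltas="1 0 0 -1.5 0; 1 -0.5 0 -4 0; 1 -1.5 0 -6.5 0; 1 -3 0 -8 0; 1 -4.5 0 -8 0; 1 -5.5 0 -8 0; 1 -6 0 -8 0; 1 -6 0 -8 0")

```text
time_s: 23.15
tcp_pos: [0.556, -0.1075, 0.1264]
tool_rot: [[0.16, 0.987, -0.002], [0.987, -0.16, 0.0], [0.0, -0.002, -1.0]]
wrist_force: [0.7, -0.3, -0.5]
opening: 0.0618
grasp_force: 10.0
```

```bash
python3 - <<'E'
from h import *
q,z=look("w15"); print(q,z)
arcfit("w15",q,z,(188,226))
D=np.r_[UN(.567,.070),.03]
c=np.load("w15.npz"); T=np.linalg.inv(c["world_from_camera"]); rv,_=cv2.Rodrigues(T[:3,:3])
print("dish px",cv2.projectPoints(D.reshape(1,3),rv,T[:3,3],c["camera_matrix"],c["distortion"])[0].ravel())
W=cv2.imread("pics/w15.png"); h=cv2.cvtColor(W,cv2.COLOR_BGR2HSV); print("white",balls(W,(230,20,430,172),150)); circ("w15",y1=172)
for y in range(60,284,4):
    print(y,"".join('#' if h[y,x,1]<55 and h[y,x,2]>190 else 'o' if h[y,x,1]<55 and h[y,x,2]>80 else 'g' if 40<h[y,x,0]<90 else '.' for x in range(236,420,2)))
E
```

```text
top row [(np.int64(120), np.int64(259)), (np.int64(120), np.int64(259)), (np.int64(181), np.int64(259))] bottom [None, None, None]
cols 263 398
[ 0.566  -0.0174] 0.14518183458932118
w15 tilt 29.008906913387445 Y,z,X 0.002131537219023864 0.1759809723517295 0.5685465575938248 h 0.029598878890740934 lat 0.0021347886733253454 rms 4.348734342353623 19
dish px [326.3912  85.7924]
white [((np.float64(365.2), np.float64(30.8)), 25), ((np.float64(344.5), np.float64(72.5)), 547), ((np.float64(361.9), np.float64(57.2)), 154), ((np.float64(306.1), np.float64(68.3)), 292), ((np.float64(318.8), np.float64(90.1)), 283), ((np.float64(363.5), np.float64(98.2)), 175), ((np.float64(341.5), np.float64(104.7)), 286), ((np.float64(319.5), np.float64(117.4)), 279)]
circles [[306, 70, 12], [340, 104, 13], [300, 114, 20], [318, 92, 12], [344, 82, 12], [316, 122, 16], [290, 104, 22], [340, 136, 19], [364, 92, 18], [362, 106, 18], [346, 118, 16]]
60 ....................gg.ggggggggg#######o.ggggggggg...#####...#######..ggggggg...............
64 ...................g.g....ggggo##########ggggggggggg.#####...######
[... 4555 characters left out ...]
##########...........
256 .........o....##################################################################............
260 ........o.....###########################################################...................
264 .......o..o.................############.......##########.......####........................
268 ..........o......................................................................#..........
272 ................................................................................oo..........
276 ............................................................................#...#o..........
280 oooo.......oooooooooooooooooooooooooooooooooooooooooooooooooooooooooooooooooooo.........oooo
```

All five balls are in the dish, at roughly (306,70), (343,80), (319,92), (341,106) and (319,117). Next I'll carry the cup over to the far side of the stand to right it on that edge.

send_rows(deltas="1 0 -2 -1 0; 1 0 -4.5 -1.5 0; 1 -2 -6.1 -1.5 0; 1 -5 -6.1 -1.5 0; 1 -8 -6.1 -1.5 0; 1 -11 -6.1 -1.5 0; 1 -13.5 -6.1 -1.5 0; 1 -14.5 -6.1 0 0; 1 -14.5 -6.1 2 0; 1 -14.5 -6.1 3.5 0")

```text
time_s: 24.2
tcp_pos: [0.4732, -0.2384, 0.0902]
tool_rot: [[0.157, 0.988, -0.001], [0.988, -0.157, 0.002], [0.002, -0.002, -1.0]]
wrist_force: [-0.1, -0.2, -1.6]
opening: 0.0625
grasp_force: 10.0
```

```bash
python3 - <<'E'
from h import *
mouth("w15.npz",.566,(181,236),139,(-.0174,.1452))
print("stamp",to_plane("top",[(438,182),(420,255),(441,277)],.0)[:,:2])
q,z=look("w16"); print(q,z); delta(.505,-.162,.1)
h=cv2.cvtColor(cv2.imread("pics/w16.png"),cv2.COLOR_BGR2HSV)
for y in range(160,284,4):
    print(y,"".join('#' if h[y,x,1]<55 and h[y,x,2]>190 else 'o' if h[y,x,1]<55 and h[y,x,2]>80 else 'g' if 40<h[y,x,0]<90 else '.' for x in range(236,420,2)))
E
```

```text
tilt 84.57260146425062 mouth Y,z 0.013582529997404138 0.13638472408254088 cost 2.6253290925755273e-26 pivot h from base 0.03599015673542205 lateral 0.01170621893595227
stamp [[ 0.6322 -0.4   ]
 [ 0.4203 -0.3422]
 [ 0.3597 -0.4006]]
top row [(np.int64(120), np.int64(259)), (np.int64(120), np.int64(259)), (np.int64(120), np.int64(259))] bottom [None, None, None]
cols 271 424
[ 0.5051 -0.1599] 0.10904816995826433
tcp [ 0.4718 -0.2375  0.0883] XY [ 0.5037 -0.1592] zg 0.10709344486437619 delta [-0.2844  0.1342  0.7078] twist 0.00291889018683969 F [-0.6537  0.2481 -3.9102] 0.06194402736073217 9.99880421157286 24.25
160 ...ooooooooooooooo########oo.......oo#########oooooooooooooooooooooooo.ooooooooooooooooooooo
164 ...oooooooooooooooooo######################ooooooooooooooooooooooooooo.ooooooooooooooooooooo
168 ...ooooooooooooooooooooo#################ooooooooooooooooooooooooooooo.ooooooooooooooooooooo
172 ....ooooooooooooooooooooooooooo##ooooooooooooooooooooooooooooooooooooo.ooooooooooooooooooooo
176 ....oooooooooooooooooooooooooooooooooooooooooooooooooooooooooooooooooo.oooooooooooooooooooo
[... 1823 characters left out ...]
########.............
256 .........o.......#.############################################################.............
260 ........o..............################################################.....#...............
264 ..........o................................#########.......#####............................
268 ......o...o.......................................................................g.........
272 .................................................................................o..........
276 .........g......................................................................#...........
280 oooo.......ooooooooo.ooooooooooooooooooooooooooooooooooooooooooooooooooooooooooo.........ooo
```

```bash
python3 - <<'E'
from h import *
W=cv2.imread("pics/w15.png")
for y in (190,200,208,216,224,232,240): print(y,[tuple(int(v) for v in W[y,x]) for x in list(range(244,286,3))], "R",[tuple(int(v) for v in W[y,x]) for x in list(range(376,412,3))])
print("col327",[(y,)+tuple(int(v) for v in W[y,327]) for y in range(174,284,3)])
E
```

```text
190 [(55, 74, 128), (55, 74, 128), (55, 78, 128), (55, 78, 129), (55, 77, 128), (55, 75, 129), (55, 75, 128), (53, 72, 126), (54, 73, 127), (128, 154, 179), (168, 198, 216), (178, 212, 225), (185, 216, 229), (186, 218, 231)] R [(185, 217, 229), (173, 204, 220), (163, 193, 213), (97, 117, 146), (49, 66, 111), (48, 65, 110), (49, 65, 111), (50, 67, 112), (49, 65, 110), (51, 68, 112), (50, 69, 113), (50, 68, 115)]
200 [(78, 113, 207), (77, 113, 208), (62, 88, 160), (53, 73, 127), (123, 149, 177), (160, 188, 207), (158, 187, 205), (146, 171, 188), (154, 182, 199), (162, 190, 209), (168, 197, 216), (174, 205, 221), (181, 213, 226), (187, 217, 230)] R [(177, 209, 224), (172, 203, 220), (167, 196, 215), (160, 189, 207), (153, 179, 196), (150, 176, 193), (162, 190, 209), (161, 190, 209), (81, 113, 190), (71, 102, 187), (49, 65, 110), (49, 66, 111)]
208 [(79, 112, 206), (76, 111, 203), (76, 111, 203), (153, 184, 209), (159, 188, 206), (155, 183, 200), (130, 152, 166), (138, 162, 176), (149, 174, 190), (159, 186, 205), (164, 193, 213), (171, 202, 218), (177, 209, 224), (184, 215, 228)] R [(174
[... 2081 characters left out ...]
(189, 220, 239, 245), (192, 220, 239, 245), (195, 219, 239, 245), (198, 219, 239, 245), (201, 219, 239, 245), (204, 219, 239, 245), (207, 218, 239, 245), (210, 218, 239, 245), (213, 218, 239, 245), (216, 218, 239, 244), (219, 218, 239, 244), (222, 218, 239, 244), (225, 168, 197, 215), (228, 164, 192, 211), (231, 164, 192, 211), (234, 143, 168, 184), (237, 195, 223, 236), (240, 217, 238, 244), (243, 211, 234, 242), (246, 211, 234, 242), (249, 211, 234, 242), (252, 211, 234, 242), (255, 212, 234, 242), (258, 212, 234, 242), (261, 211, 234, 242), (264, 159, 187, 206), (267, 159, 187, 205), (270, 159, 187, 206), (273, 159, 187, 206), (276, 159, 187, 206), (279, 159, 187, 206), (282, 77, 81, 85)]
```

send_rows(deltas="1 -0.25 0 1.5 0; 1 -0.25 0 2 0; 1 -0.6 0 2.3 0; 1 -1 0 2.6 0; 1 -1.3 0 3 0; 1 -1.6 0 3.4 0; 1 -1.8 0 3.9 0; 1 -1.95 0 4.35 0; 1 -2 0 4.8 0; 1 -2 0 5.3 0")

```text
time_s: 25.25
tcp_pos: [0.4708, -0.2615, 0.0394]
tool_rot: [[0.16, 0.987, 0.001], [0.987, -0.16, -0.002], [-0.002, 0.001, -1.0]]
wrist_force: [0.8, -5.6, 2.2]
opening: 0.0621
grasp_force: 10.0
```

send_rows(deltas="1 0 0 0.35 0; 1 0.05 0 0.7 0; 1 0.05 0 0.7 0; 1 -0.6 0 0.6 0; 1 -1.2 0 0.6 0; 1 -1.2 0 0.6 0")

```text
time_s: 25.85
tcp_pos: [0.4679, -0.2722, 0.0329]
tool_rot: [[0.159, 0.987, -0.001], [0.987, -0.159, 0.001], [0.0, -0.001, -1.0]]
wrist_force: [-0.1, 0.2, -1.8]
opening: 0.0623
grasp_force: 10.0
```

```bash
python3 - <<'E'
from h import *
q,z=look("w17"); print(q,z); delta(.505,-.19,.034)
W=cv2.imread("pics/w17.png")
print("col327",[(y,int(W[y,324:330].mean())) for y in range(120,284,4)],[(y,int(W[y,324:330].mean())) for y in range(310,380,3)])
for y in (200,220,240,260): print(y,[(x,int(W[y,x].mean())) for x in range(230,270,4)],[(x,int(W[y,x].mean())) for x in range(390,425,4)])
E
```

```text
top row [(np.int64(190), np.int64(259)), (np.int64(189), np.int64(259)), (np.int64(189), np.int64(194))] bottom [None, None, None]
cols 243 412
[ 0.5053 -0.1941] 0.05166996640596523
tcp [ 0.4681 -0.2716  0.033 ] XY [ 0.5055 -0.1935] zg 0.05176303541293158 delta [ 0.3452 -0.0455  1.7766] twist 0.0005572016004601055 F [-0.0439  0.6475 -1.0091] 0.0622099246177833 9.99855672855574 25.9
col327 [(120, 146), (124, 146), (128, 146), (132, 146), (136, 146), (140, 146), (144, 146), (148, 142), (152, 131), (156, 121), (160, 94), (164, 48), (168, 49), (172, 52), (176, 61), (180, 61), (184, 61), (188, 203), (192, 219), (196, 175), (200, 175), (204, 175), (208, 175), (212, 175), (216, 175), (220, 175), (224, 175), (228, 175), (232, 175), (236, 175), (240, 175), (244, 171), (248, 145), (252, 145), (256, 164), (260, 201), (264, 193), (268, 160), (272, 160), (276, 160), (280, 114)] [(310, 79), (313, 158), (316, 158), (319, 158), (322, 142), (325, 123), (328, 123), (331, 123), (334, 123), (337, 123), (340, 123), (343, 91), (346, 90), (349, 84), (352, 43), (355, 43), (358, 43), (361, 43), (364, 43), (3
[... 251 characters left out ...]
8, 69), (422, 111)]
220 [(230, 70), (234, 70), (238, 70), (242, 70), (246, 70), (250, 69), (254, 69), (258, 79), (262, 207), (266, 213)] [(390, 211), (394, 205), (398, 67), (402, 66), (406, 66), (410, 64), (414, 64), (418, 65), (422, 101)]
240 [(230, 86), (234, 55), (238, 55), (242, 56), (246, 112), (250, 208), (254, 210), (258, 154), (262, 156), (266, 157)] [(390, 154), (394, 152), (398, 162), (402, 210), (406, 206), (410, 100), (414, 51), (418, 52), (422, 51)]
260 [(230, 125), (234, 125), (238, 125), (242, 185), (246, 209), (250, 187), (254, 133), (258, 132), (262, 132), (266, 133)] [(390, 133), (394, 133), (398, 132), (402, 132), (406, 159), (410, 209), (414, 125), (418, 125), (422, 126)]
```

```bash
python3 - <<'E'
from h import *
q=(.5055,-.1938);zg=.0517
c=np.load("w17.npz"); T=np.linalg.inv(c["world_from_camera"]); rv,_=cv2.Rodrigues(T[:3,:3]); a=np.linspace(0,np.pi,361)
for h in (.030,.032,.035):
  for d in range(10,60,8):
    t=np.radians(d); out=[]
    for sg in(-1,1):
        P=np.array([np.r_[UN(q[0]+.0015+sg*.032*np.sin(k),q[1]+(.066-h)*np.sin(t)+.032*np.cos(t)*np.cos(k)),zg+(.066-h)*np.cos(t)-.032*np.sin(t)*np.cos(k)] for k in a])
        p=cv2.projectPoints(P,rv,T[:3,3],c["camera_matrix"],c["distortion"])[0].reshape(-1,2)
        out.append([p[np.abs(p[:200,1]-r).argmin(),0] for r in(220,240,260)])
    print(h,d,round(p[:,1].min(),1),np.round(np.array(out[1])-out[0]))
print("obs top 187, widths", 396.5-260, 410-246.5, 413-242)
E
```

```text
0.03 10 217.0 [ 47. 121. 154.]
0.03 18 202.0 [107. 145. 166.]
0.03 26 189.8 [131. 158. 172.]
0.03 34 180.4 [145. 165. 174.]
0.03 42 173.8 [154. 169. 173.]
0.03 50 169.9 [159. 169. 170.]
0.03 58 168.3 [162. 167. 167.]
0.032 10 216.1 [ 52. 122. 153.]
0.032 18 202.1 [106. 143. 163.]
0.032 26 190.8 [128. 155. 169.]
0.032 34 182.1 [142. 162. 171.]
0.032 42 176.2 [150. 166. 170.]
0.032 50 172.7 [155. 167. 168.]
0.032 58 171.5 [158. 165. 165.]
0.035 10 214.7 [ 60. 123. 152.]
0.035 18 202.2 [104. 141. 161.]
0.035 26 192.2 [124. 151. 165.]
0.035 34 184.7 [136. 158. 167.]
0.035 42 179.6 [144. 161. 167.]
0.035 50 176.9 [149. 162. 164.]
0.035 58 176.2 [152. 162. 162.]
obs top 187, widths 136.5 163.5 171
```

send_rows(deltas="1 0 0 0.5 0; 1 0 0 1 0; 1 0 0 1.2 0; 1 0 0 1.4 0; 1 0 0 1.6 0; 1 0 0 1.8 0; 1 0 0 1.9 0; 1 0 0 1.9 0", newtons=6)

```text
time_s: 26.7
tcp_pos: [0.4685, -0.2722, 0.015]
tool_rot: [[0.158, 0.987, -0.001], [0.987, -0.158, -0.001], [-0.002, -0.001, -1.0]]
wrist_force: [-3.1, -1.1, 7.6]
opening: 0.0622
grasp_force: 6.0
```

```bash
python3 - <<'E'
from h import *
q,z=look("w18"); print(q,z); delta(.505,-.19,.031)
W=cv2.imread("pics/w18.png")
print("col327",[(y,int(W[y,324:330].mean())) for y in range(180,284,3)])
for y in (240,260): print(y,[(x,int(W[y,x].mean())) for x in range(230,300,4)],[(x,int(W[y,x].mean())) for x in range(360,425,4)])
c=np.load("w18.npz"); T=np.linalg.inv(c["world_from_camera"]); rv,_=cv2.Rodrigues(T[:3,:3]); a=np.linspace(0,np.pi,361)
for d in range(-5,30,5):
    h=.031;t=np.radians(d)
    P=np.array([np.r_[UN(q[0]+.0015+.032*np.sin(k),q[1]+(.066-h)*np.sin(t)+.032*np.cos(t)*np.cos(k)),z+(.066-h)*np.cos(t)-.032*np.sin(t)*np.cos(k)] for k in a])
    p=cv2.projectPoints(P,rv,T[:3,3],c["camera_matrix"],c["distortion"])[0].reshape(-1,2); print(d,p[:,1].min(),p[np.abs(p[:200,1]-260).argmin(),0])
E
```

```text
top row [(np.int64(197), np.int64(202)), (np.int64(196), np.int64(201)), (np.int64(196), np.int64(201))] bottom [None, None, None]
cols 242 413
[ 0.5059 -0.194 ] 0.033809456257714574
tcp [ 0.4684 -0.2722  0.015 ] XY [ 0.5059 -0.194 ] zg 0.03380594448443081 delta [ 0.3986 -0.0869  0.28  ] twist 0.0011779112446227147 F [-2.8541 -0.617   7.118 ] 0.06203021111502008 5.999799047505547 26.75
col327 [(180, 52), (183, 57), (186, 60), (189, 60), (192, 61), (195, 204), (198, 215), (201, 213), (204, 173), (207, 173), (210, 173), (213, 173), (216, 173), (219, 173), (222, 173), (225, 172), (228, 173), (231, 173), (234, 173), (237, 173), (240, 173), (243, 172), (246, 168), (249, 154), (252, 144), (255, 144), (258, 145), (261, 194), (264, 209), (267, 161), (270, 161), (273, 161), (276, 161), (279, 161), (282, 69)]
240 [(230, 56), (234, 99), (238, 66), (242, 55), (246, 108), (250, 195), (254, 210), (258, 209), (262, 159), (266, 160), (270, 162), (274, 163), (278, 164), (282, 165), (286, 167), (290, 167), (294, 168), (298, 170)] [(360, 165), (364, 164), (368, 162), (372, 162), (376, 160), (380, 160), (384, 158), (388, 157), (392, 155), (396, 190), (400, 212), (404, 205), (408, 116), (412, 63), (416, 50), (420, 52), (424, 51)]
260 [(230, 126), (234, 126), (238, 126), (242, 207), (246, 211), (250, 171), (254, 140), (258, 134), (262, 135), (266, 137), (270, 135), (274, 137), (278, 136), (282, 138), (286, 138), (290, 140), (294, 140), (298, 141)] [(360, 139), (364, 139), (368, 138), (372, 137), (376, 138), (380, 136), (384, 137), (388, 136), (392, 135), (396, 135), (400, 135), (404, 146), (408, 211), (412, 209), (416, 126), (420, 126), (424, 126)]
-5 250.8675937753212 370.37512468165636
0 238.99632834093353 387.79115937160486
5 227.82086457533762 397.0206876545693
10 217.4838675339977 403.1218820366383
15 208.09527130534147 407.22569716617164
20 199.73219777779985 409.82290758475955
25 192.44076031166367 411.6839561479636
```

send_rows(deltas="1 0 0 -0.1 0; 1 0 0 -0.2 0; 1 0 0 -0.2 0; 1 0 0 -0.2 0; 1 0 0 -0.2 0", newtons=3)

```text
time_s: 27.25
tcp_pos: [0.4687, -0.2714, 0.0162]
tool_rot: [[0.158, 0.987, -0.0], [0.987, -0.158, 0.0], [0.0, -0.0, -1.0]]
wrist_force: [-0.1, 0.5, -1.8]
opening: 0.0625
grasp_force: 3.0
```

send_rows(deltas="0.4 0 0 0 0; 0.3 0 0 0 0; 0.2 0 0 0 0; 0 0 0 0 0; 0 0 0 0 0; 0 0 0 0 0; 0 0 0 0 0; 0 0 0 0 0; 0 0 0 0 0")

```text
time_s: 28.15
tcp_pos: [0.4687, -0.2716, 0.0164]
tool_rot: [[0.158, 0.987, 0.0], [0.987, -0.158, -0.0], [-0.0, 0.0, -1.0]]
wrist_force: [-0.2, 0.4, 0.0]
opening: 0.0918
grasp_force: 0.0
```

```bash
python3 - <<'E'
from h import *
q,z=look("w19"); print(q,z); delta(.505,-.19,.031)
W=cv2.imread("pics/w19.png")
print("col327",[(y,int(W[y,324:330].mean())) for y in range(180,284,3)])
h=cv2.cvtColor(W,cv2.COLOR_BGR2HSV)
for y in range(160,284,5):
    print(y,"".join('#' if h[y,x,1]<60 and h[y,x,2]>190 else 'o' if h[y,x,1]<60 and h[y,x,2]>80 else '.' for x in range(226,430,3)))
E
```

```text
top row [None, None, None] bottom [(np.int64(311), np.int64(314)), (np.int64(311), np.int64(315)), (np.int64(311), np.int64(315))]Traceback (most recent call last):
  File "<stdin>", line 2, in <module>
  File "h.py", line 47, in look
    W2=np.where(w[190:275,215:440].any(0))[0]+215; print("cols",W2[0],W2[-1])
                                                                ~~^^^
IndexError: index 0 is out of bounds for axis 0 with size 0
```

send_rows(deltas="0 0 0 -2 0; 0 0 0 -5 0; 0 0 0 -8 0; 0 0 0 -11 0; 0 -1 0 -13 0; 0 -3 0 -14 0; 0 -4 0 -14 0; 0 -4 0 -14 0")

```text
time_s: 29.0
tcp_pos: [0.4614, -0.313, 0.1559]
tool_rot: [[0.162, 0.987, -0.001], [0.987, -0.162, -0.001], [-0.001, -0.0, -1.0]]
wrist_force: [-1.1, -0.2, -0.6]
opening: 0.092
grasp_force: 0.0
```

```bash
python3 - <<'E'
from h import *
np.savez("w20.npz",**camera_params("wrist")); s=sensors.read_state(); W=grab_frame("wrist"); cv2.imwrite("pics/w20.png",W)
p=s["tcp_pos"]; print(p,XY(p))
h=cv2.cvtColor(W,cv2.COLOR_BGR2HSV)
m=((h[...,1]<75)&(h[...,2]>120)).astype(np.uint8); m[225:]=0
c=np.load("w20.npz"); T=np.linalg.inv(c["world_from_camera"]); rv,_=cv2.Rodrigues(T[:3,:3])
pr=lambda Q:cv2.projectPoints(np.array(Q,float).reshape(-1,3),rv,T[:3,3],c["camera_matrix"],c["distortion"])[0].reshape(-1,2)
print("expect rim centre",pr(np.r_[UN(.506,-.195),.066]))
for y in range(90,226,5): print(y,"".join('#' if h[y,x,1]<75 and h[y,x,2]>190 else 'o' if h[y,x,1]<75 and h[y,x,2]>80 else '.' for x in range(226,430,3)))
E
```

```text
[ 0.4614 -0.313   0.1559] [ 0.5055 -0.2354]
expect rim centre [[325.6069 151.2734]]
90 ....................................................................
95 ....................................................................
100 ....................................................................
105 ....................................................................
110 ....................................................................
115 ....................................................................
120 ....................................................................
125 ....................................................................
130 ....................................................................
135 ..................................o.................................
140 ............................oooooooooooo............................
145 ...........................ooo#########ooo..........................
150 .........................oo####ooooooo####oo........................
155 ........................o##oooo#######oooo##o....................
[... 325 characters left out ...]
oooo###########ooo##o##....................
185 .....................#oooooo############ooooo#o#o...................
190 .....................##oooo#############oooooo##....................
195 ......................#ooo###############ooooo##....................
200 ...................#..##o#################ooo##.....................
205 .......................###################oo##......................
210 .........................####################.......................
215 ..........................#################.........................
220 .............................###########............................
225 ....................................................................
```

```bash
python3 - <<'E'
from h import *
W=cv2.imread("pics/w20.png"); print([(y,tuple(int(v) for v in W[y,328])) for y in range(128,160,2)],[(y,tuple(int(v) for v in W[y,328])) for y in range(212,230,2)])
c=np.load("w20.npz"); T=np.linalg.inv(c["world_from_camera"]); rv,_=cv2.Rodrigues(T[:3,:3])
pr=lambda Q:cv2.projectPoints(np.array(Q,float).reshape(-1,3),rv,T[:3,3],c["camera_matrix"],c["distortion"])[0].reshape(-1,2)
a=np.linspace(0,2*np.pi,181)
for Y0 in (-.205,-.21,-.215,-.22,-.225):
    r=[pr([np.r_[UN(.507+.032*np.sin(k),Y0+.032*np.cos(k)),z] for k in a]) for z in(.066,0)]
    print(Y0,"rim rows",r[0][:,1].min(),r[0][:,1].max(),"cols",r[0][:,0].min(),r[0][:,0].max(),"base far row",r[1][:,1].min())
E
```

```text
[(128, (43, 59, 99)), (130, (43, 59, 99)), (132, (44, 60, 100)), (134, (79, 97, 125)), (136, (143, 168, 184)), (138, (143, 168, 184)), (140, (143, 168, 184)), (142, (137, 161, 177)), (144, (201, 227, 238)), (146, (208, 231, 241)), (148, (148, 175, 191)), (150, (117, 136, 148)), (152, (149, 175, 192)), (154, (150, 175, 193)), (156, (149, 175, 193)), (158, (150, 176, 193))] [(212, (164, 195, 214)), (214, (164, 195, 214)), (216, (165, 196, 215)), (218, (163, 193, 212)), (220, (247, 247, 247)), (222, (247, 247, 247)), (224, (112, 150, 216)), (226, (69, 101, 184)), (228, (62, 89, 162))]
-0.205 rim rows 121.23206425495682 204.74126653918546 cols 284.6944704520955 369.2560127366281 base far row 116.7488801888133
-0.21 rim rows 128.18537025901293 210.78230364109538 cols 284.94862975380715 369.0411477774561 base far row 122.2868513522328
-0.215 rim rows 135.06377512132906 216.75661986121577 cols 285.20113594487754 368.82753432309886 base far row 127.77777861433043
-0.22 rim rows 141.86784159911258 222.66490518523042 cols 285.4519759213054 368.61518841409884 base far row 133.22192988198856
-0.225 rim rows 148.59815110046426 228.50785194066898 cols 285.7011382384508 368.4041245207175 base far row 138.61958114851043
```

The cup stands upright and is released: the rim and base rows match an upright cup at Y=-0.221. Next I'll press the button with the +X finger.

send_rows(deltas="0 4 -2 0 0; 0 8 -4 0 0; 0 11 -6 0 0; 0 13.4 -7 0 0; 0 13.4 -7 3 0; 0 13.4 -7 6 0; 0 13.4 -7 8 0; 0 13.4 -7 8.6 0; 0 13.4 -7 8.6 0")

```text
time_s: 29.95
tcp_pos: [0.4155, -0.1661, 0.0709]
tool_rot: [[0.156, 0.988, 0.001], [0.988, -0.156, 0.0], [0.0, 0.001, -1.0]]
wrist_force: [-5.5, 2.4, 17.3]
opening: 0.0859
grasp_force: 8.1
```

```bash
python3 - <<'E'
from h import *
s=sensors.read_state(); p=s["tcp_pos"]; print(p,XY(p),s["wrist_force"],s["tool_rot"])
np.savez("w21.npz",**camera_params("wrist")); W=grab_frame("wrist"); cv2.imwrite("pics/w21.png",W)
h=cv2.cvtColor(W,cv2.COLOR_BGR2HSV)
c=np.load("w21.npz"); T=np.linalg.inv(c["world_from_camera"]); rv,_=cv2.Rodrigues(T[:3,:3])
pr=lambda Q:cv2.projectPoints(np.array(Q,float).reshape(-1,3),rv,T[:3,3],c["camera_matrix"],c["distortion"])[0].reshape(-1,2)
print(pr([np.r_[UN(.4905,-.1),.061],np.r_[UN(.5855,-.1),.108],np.r_[UN(.435+.055,XY(p)[1]),p[2]]]))
for y in range(180,380,6): print(y,"".join('#' if h[y,x,1]<75 and h[y,x,2]>190 else 'o' if h[y,x,1]<75 and h[y,x,2]>80 else 'x' if h[y,x,2]<70 else '.' for x in range(360,640,4)))
E
```

```text
[ 0.4155 -0.1661  0.0709] [ 0.4367 -0.0977] [-5.4651  2.3918 17.304 ] [[ 0.1558  0.9878  0.0006]
 [ 0.9878 -0.1558  0.0004]
 [ 0.0005  0.0005 -1.    ]]
[[420.8637 249.8089]
 [662.3258 294.6047]
 [425.3864 253.9272]]
180 ooooooooooooooooooooooooooooooooo#####################################
186 ooooooooooooooooooooooooooooooooo#####################################
192 ooooooooo##oooooooooooooooooooooo######################ooo#oo#########
198 oooooooooo#oooooooooooooooooooooo####################ooooooooo########
204 ooooooooo##oooooooooooooooooooooo##################ooooooooooooo######
210 ooooo######ooooooooooooooooooooo###o############oooooooooooooooo######
216 ooooo#####oooooooooooooooooooooo###x############oooooo########ooo#####
222 oooo#####oooooo#####oooooooooooo###o###########oooo###################
228 ooo#####ooo############oooooooo################ooo#####ooooo##########
234 ooo####ooo##o##o#o##oo#oooooooo################oo####ooo##############
240 o#####oo####oxxooooxxo#o#oooooo###.############o###oooooooooooooo#####
246 oooooooo###oxxx.oooooooo#oooooo###o###########ooooooooo
[... 965 characters left out ...]
xxxxxxxxxxxxxxxxxxxxoooxx
330 ......o#############ooooooooxxxxxxxxxxxxxxxxxxxxxxxxxxxxxxxxxxxxooooxx
336 .....o###############oooooooxxxxxxxx..............................xxxx
342 ................................................................xxxxxx
348 .............................................xxxxxxxxxxxxxxxxxxxxxxxxx
354 xxxxxxxxxxxxxxxxxxxxxxxxxxxxxxxxxxxxxxxxxxxxxxxxxxxxxxxxxxxxxxxxxxxxxx
360 xxxxxxxxxxxxxxxxxxxxxxxxxxxxxxxxxxxxxxxxxxxxxxxxxxxxxxxxxxxxxxxxxxxxxx
366 xxxxxxxxxxxxxxxxxxxxxxxxxxxxxxxxxxxxxxxxxxxxxxxxxxxxxxxxxxxxxxxxxxxxxx
372 xxxxxxxxxxxxxxxxxxxxxxxxxxxxxxxxxxxxxxxxxxxxxxxxxxxxxxxxxxxxxxxxxxxxxx
378 xxxxxxxxxxxxxxxxxxxxxxxxxxxxxxxxxxxxxxxxxxxxxxxxxxxxxxxxxxxxxxxxxxxxxo
```

send_rows(deltas="0 0 0 -1.5 0; 0 0 0 -5 0; 0 0 0 -9 0; 0 -1 2 -12 0; 0 -2.5 6 -12 0; 0 -4 10 -12 0; 0 -5.2 13 -12 0; 0 -5.2 14.9 -12 0; 0 -5.2 14.9 -12 0; 0 -5.2 14.9 -12 0")

```text
time_s: 31.0
tcp_pos: [0.5528, -0.2407, 0.1896]
tool_rot: [[0.156, 0.988, -0.002], [0.988, -0.156, 0.002], [0.002, -0.002, -1.0]]
wrist_force: [-0.4, 0.1, 0.4]
opening: 0.0919
grasp_force: 0.0
```

```bash
python3 - <<'E'
from h import *
s=sensors.read_state(); p=s["tcp_pos"]; print(p,XY(p),s["wrist_force"],s["time_s"])
np.savez("w22.npz",**camera_params("wrist")); W=grab_frame("wrist"); cv2.imwrite("pics/w22.png",W)
h=cv2.cvtColor(W,cv2.COLOR_BGR2HSV)
c=np.load("w22.npz"); T=np.linalg.inv(c["world_from_camera"]); rv,_=cv2.Rodrigues(T[:3,:3])
pr=lambda Q:cv2.projectPoints(np.array(Q,float).reshape(-1,3),rv,T[:3,3],c["camera_matrix"],c["distortion"])[0].reshape(-1,2)
for z in(.108,.125): print(z,pr([np.r_[UN(.5855+a,-.1+b),z] for a,b in((-.02,-.018),(.02,-.018),(.02,.018),(-.02,.018))]).round(0).tolist())
for y in range(60,280,5): print(y,"".join('#' if h[y,x,1]<75 and h[y,x,2]>190 else 'o' if h[y,x,1]<75 and h[y,x,2]>80 else 'x' if h[y,x,2]<70 else '.' for x in range(220,440,3)))
E
```

```text
[ 0.5528 -0.2407  0.1896] [ 0.5841 -0.1494] [-0.3696  0.1059  0.358 ] 31.0
0.108 [[300.0, 165.0], [355.0, 166.0], [356.0, 115.0], [299.0, 115.0]]
0.125 [[298.0, 170.0], [356.0, 170.0], [358.0, 116.0], [297.0, 116.0]]
60 ..........................................................................
65 ..........................................................................
70 ..........................................................................
75 ..........................................................................
80 ..........................................................................
85 ooooooooooooooooooooooooooooooooooooooooooooooooooo.......................
90 ####################################################......................
95 #####################################################.....................
100 ################o#######################ooo##########.....................
105 ################o#######################ooo##########.....................
110 oo#oo###########o#########################oo########o.....................
115 ####oo##########o#
[... 1884 characters left out ...]
################....................................................
240 o###oxx#############oo............................................xxooooo.
245 ###oxxx###########oooo............................................xxxooooo
250 ##oxxxx############oo#............................................xxxxoooo
255 ooxxxxx##############.............................................xxxxxooo
260 xxxxxxx##############.............................................xxxxxxoo
265 xxxxxxxo############.............................................xxxxxxxxo
270 xxxxxxxo############.............................................xxxxxxxxx
275 xxxxxxx#############..............................................xxxxxxxx
```

```bash
python3 - <<'E'
from h import *
W=cv2.imread("pics/w22.png"); h=cv2.cvtColor(W,cv2.COLOR_BGR2HSV)
m=(h[...,2]<90); m[:115]=0;m[160:]=0;m[:,:195]=0;m[:,250:]=0
k=blob(m,(222,137)); e=cv2.fitEllipse(k); print(e)
def rays(c,px):
    u=cv2.undistortPoints(np.array(px,float).reshape(1,1,2),c["camera_matrix"],c["distortion"]).ravel()
    T=c["world_from_camera"]; d=T[:3,:3]@np.r_[u,1]; return T[:3,3],d/np.linalg.norm(d)
R=[rays(np.load("w1.npz"),(300.97,261.6)),rays(np.load("w22.npz"),e[0]),rays(camera_params("top"),(364.7,234.9))]
M=sum(np.eye(3)-np.outer(d,d) for o,d in R); b=sum((np.eye(3)-np.outer(d,d))@o for o,d in R); P=np.linalg.solve(M,b); print(P,XY(P))
for o,d in R: print("miss mm",1e3*np.linalg.norm(np.cross(P-o,d)))
for z in (.055,.061,.067,.075): print(z,XY(ray_saved("w22.npz",[e[0]],z)[0]),XY(to_plane("top",[(364.7,234.9)],z)[0]))
E
```

```text
((213.2732696533203, 136.29261779785156), (29.54511833190918, 31.861597061157227), 105.14093017578125)
[ 0.4688 -0.1774  0.0708] [ 0.4911 -0.1004]
miss mm 0.8915251171663675
miss mm 0.420600500766913
miss mm 1.0770748141832085
0.055 [ 0.4856 -0.1024] [ 0.492  -0.1013]
0.061 [ 0.4876 -0.1018] [ 0.4913 -0.1007]
0.067 [ 0.4897 -0.1012] [ 0.4907 -0.1   ]
0.075 [ 0.4924 -0.1003] [ 0.4898 -0.0991]
```

```bash
python3 - <<'E'
from h import *
W=cv2.imread("pics/w22.png"); g=W.mean(2)
print("row150",[(x,int(g[150,x])) for x in range(292,308)],[(x,int(g[150,x])) for x in range(350,366)])
print("row135",[(x,int(g[135,x])) for x in range(292,308)],[(x,int(g[135,x])) for x in range(350,366)])
print("col330",[(y,int(g[y,330])) for y in range(108,128)],[(y,int(g[y,330])) for y in range(160,178)])
S=grab_frame("scene"); cv2.imwrite("pics/s22.png",S); S0=cv2.imread("pics/scene0.png")
for n,I in(("before",S0),("now",S)):
    d=(I.max(2)<60)[165:200,335:372]; ys,xs=np.where(d); print(n,ys.min()+165,ys.max()+165,xs.min()+335,xs.max()+335,len(ys))
    for y in range(168,196,2): print("".join('x' if v<60 else '.' for v in I.max(2)[y,335:372]))
print(project("scene",[np.r_[UN(.5855,-.1),.108],np.r_[UN(.5855,-.1),.125],np.r_[UN(.5855,-.1),.072]]))
E
```

```text
row150 [(292, 167), (293, 166), (294, 166), (295, 166), (296, 166), (297, 166), (298, 167), (299, 113), (300, 57), (301, 49), (302, 51), (303, 53), (304, 53), (305, 53), (306, 54), (307, 55)] [(350, 54), (351, 54), (352, 54), (353, 53), (354, 53), (355, 51), (356, 47), (357, 42), (358, 162), (359, 167), (360, 245), (361, 246), (362, 246), (363, 246), (364, 246), (365, 246)]
row135 [(292, 168), (293, 168), (294, 168), (295, 169), (296, 168), (297, 168), (298, 168), (299, 80), (300, 44), (301, 48), (302, 51), (303, 54), (304, 57), (305, 57), (306, 58), (307, 57)] [(350, 58), (351, 57), (352, 57), (353, 55), (354, 53), (355, 50), (356, 48), (357, 44), (358, 103), (359, 166), (360, 222), (361, 224), (362, 224), (363, 172), (364, 168), (365, 169)]
col330 [(108, 242), (109, 242), (110, 242), (111, 243), (112, 243), (113, 243), (114, 243), (115, 241), (116, 223), (117, 46), (118, 47), (119, 47), (120, 56), (121, 59), (122, 61), (123, 63), (124, 65), (125, 66), (126, 66), (127, 66)] [(160, 54), (161, 53), (162, 53), (163, 53), (164, 52), (165, 51), (166, 50), (167, 48), (168, 47), (169, 52), (170, 94), (171, 124), (172, 124), (173, 123), (174, 121), (175, 118), (176, 116), (177, 114)]Traceback (most recent call last):
  File "<stdin>", line 8, in <module>
    return umr_minimum(a, axis, None, out, keepdims, initial, where)
ValueError: zero-size array to reduction operation minimum which has no identity
```

The head measures 59 by 53.5 px, which matches the popped-up height of 125 mm, so the button press worked. Next I'll grip the head.

send_rows(deltas="0 2 0.1 0 0; 0 4 0.2 1 0; 0 4.9 0.2 3 0; 0 4.9 0.2 6 0; 0 4.9 0.2 8.5 0; 0 4.9 0.2 10 0; 0 4.9 0.2 10.1 0; 0 4.9 0.2 10.1 0")

```text
time_s: 31.9
tcp_pos: [0.5631, -0.1945, 0.09]
tool_rot: [[0.158, 0.987, 0.0], [0.987, -0.158, 0.0], [0.0, 0.0, -1.0]]
wrist_force: [1.4, 0.1, 0.8]
opening: 0.0917
grasp_force: 0.0
```

send_rows(deltas="1 0 0 0 0; 1 0 0 0 0; 1 0 0 0 0; 1 0 0 0 0; 1 0 0 0 0; 1 0 0 0 0; 1 0 0 0 0; 1 0 0 0 0; 1 0 0 0 0", newtons=25)

```text
time_s: 32.8
tcp_pos: [0.5607, -0.1942, 0.0884]
tool_rot: [[0.158, 0.987, -0.005], [0.987, -0.158, 0.001], [-0.0, -0.005, -1.0]]
wrist_force: [-5.0, 1.3, 0.7]
opening: 0.04
grasp_force: 25.0
```

send_rows(deltas="1 0 -0.1 0 0; 1 0 -0.2 -0.5 0; 1 0 -0.2 -1.2 0; 1 0 -0.2 -2 0; 1 0 -0.2 -2.8 0; 1 0 -0.2 -3.4 0; 1 0 -0.2 -4 0; 1 0 -0.2 -4.6 0; 1 0 -0.2 -5.2 0; 1 0 -0.2 -5.2 0")

```text
time_s: 33.8
tcp_pos: [0.5607, -0.1942, 0.1422]
tool_rot: [[0.158, 0.987, -0.001], [0.987, -0.158, -0.0], [-0.0, -0.001, -1.0]]
wrist_force: [-5.3, 0.3, -2.4]
opening: 0.0402
grasp_force: 25.0
```

send_rows(deltas="1 0 0 -0.6 0; 1 0 0 -1.2 0; 1 0 0 -1.6 0; 1 0 0 -1.9 0; 1 0 0 -1.9 0")

```text
time_s: 34.3
tcp_pos: [0.5608, -0.1942, 0.161]
tool_rot: [[0.158, 0.987, -0.001], [0.987, -0.158, -0.0], [-0.0, -0.001, -1.0]]
wrist_force: [-5.7, 1.0, -1.5]
opening: 0.0397
grasp_force: 25.0
```

```bash
python3 - <<'E'
from h import *
s=sensors.read_state(); p=s["tcp_pos"]; print(p,s["wrist_force"],s["opening"],s["grasp_force"])
S=grab_frame("scene"); cv2.imwrite("pics/s23.png",S); 
T=grab_frame("top"); cv2.imwrite("pics/t23.png",T)
W=grab_frame("wrist"); cv2.imwrite("pics/w23.png",W); g=W.mean(2)
for y in range(150,284,5): print(y,"".join('x' if v<70 else 'o' if v<150 else '#' for v in g[y,240:420:3]))
E
```

```text
[ 0.5608 -0.1942  0.161 ] [-5.6949  1.0412 -1.5301] 0.039682277514234005 24.996981024742126
150 #############################################ooooooooooooooo
155 #############################################ooooooooooooooo
160 ########o####################################ooooooooooooooo
165 ########o####################################ooooooooooooooo
170 ########o####################################ooooooooooooooo
175 ########o####################################ooooooooooooooo
180 ########o####################################ooooooooooooooo
185 ########o####################################ooooooooooooooo
190 #############################################ooooooooooooooo
195 #############################################ooooooooooooooo
200 #########o###################################ooooooooooooooo
205 #########o##################################oooooooooooooooo
210 #########o################ooooooo#############oooooooooooooo
215 #########o###############ooooooooo############oo#ooooooooooo
220 #########o########################################oooooooooo
225 #########o#######oxxx#################xxx#########oooooooooo
230 ################oxxxx#################xxxxo###oooooooooooooo
235 ################xxxxxxo#############xxxxxxx##ooooooooooooooo
240 oooooooooo#####xxxxxxxxxxxxxxoxxxxxxxxxxxxxxo#####oooooooooo
245 oooooo########oxxxxxxxxxxxxxxxxxxxxxxxxxxxxxx#########oooooo
250 oooo##########xxxxxxxxxxxxxxxxxxxxxxxxxxxxxxxo#########ooooo
255 xxxxo########oxxxxxxxxxxxxxxxxxxxxxxxxxxxxxxxx#########xxxxx
260 xxxxo########xxxxxxxxxxxxxxxxxxxxxxxxxxxxxxxxxo########xxxxx
265 xxxxx#######oxxxxxxxxxxxxxxxxxxxxxxxxxxxxxxxxxx########xxxxx
270 xoooo#######xxxxxxxxxxxxxxxxxxxxxxxxxxxxxxxxxxxo######ooooxx
275 xoooo######oxxxxxxxxxxxxxxxxxxxxxxxxxxxxxxxxxxxx######ooooox
280 o#ooooooooooxxxxxxxxxxxxxxxxxxxxxxxxxxxxxxxxxxxoooooooooooox
```

send_rows(deltas="1 0 0 -0.15 0; 1 0 0 -0.3 0; 1 0 0 -0.3 0")

```text
time_s: 34.75
tcp_pos: [0.5606, -0.1942, 0.1619]
tool_rot: [[0.158, 0.987, -0.001], [0.987, -0.158, 0.001], [0.001, -0.001, -1.0]]
wrist_force: [2.4, 0.9, -21.2]
opening: 0.0395
grasp_force: 25.0
```

send_rows(deltas="1 0 0 0.1 0; 1 0 0 0.1 0; 1 0 0 0.1 0; 1 0 0 0.1 0", newtons=40)

```text
time_s: 35.15
tcp_pos: [0.5606, -0.1942, 0.1618]
tool_rot: [[0.158, 0.987, -0.001], [0.987, -0.158, 0.0], [0.0, -0.001, -1.0]]
wrist_force: [-0.2, 0.6, -20.4]
opening: 0.0399
grasp_force: 40.0
```

```bash
python3 - <<'E'
from h import *
s=sensors.read_state(); p=s["tcp_pos"]; print(p,s["wrist_force"],s["opening"],s["grasp_force"],s["time_s"])
W=grab_frame("wrist"); c=camera_params("wrist"); T=np.linalg.inv(c["world_from_camera"]); rv,_=cv2.Rodrigues(T[:3,:3])
print("dish px",project("wrist",np.r_[UN(.567,.070),.02])); h=cv2.cvtColor(W,cv2.COLOR_BGR2HSV); x,y=project("wrist",np.r_[UN(.567,.070),.02])[0].astype(int)
for yy in range(max(0,y-50),min(230,y+55),4): print("".join('#' if h[yy,k,1]<60 and h[yy,k,2]>190 else 'g' if 40<h[yy,k,0]<90 else '.' for k in range(x-66,x+66,3)))
t=grab_frame("top"); t0=cv2.imread("pics/top0.png"); d=cv2.absdiff(t,t0).max(2)
for n,(a,b) in {"candle":(207,232),"clock":(337,130),"stamp":(438,178),"phone":(441,277)}.items(): print(n,d[b-12:b+12,a-12:a+12].mean())
E
```

```text
[ 0.5606 -0.1942  0.1618] [ -0.2139   0.5857 -20.3699] 0.03991990723102204 39.992671608924866 35.15
dish px [[303.4792 -22.8817]]
....##.ggg#############.#######.......gggg..
......#.g..#############.######g.##..gggg...
.....g##..###############.###.gggg###gggg...
......g##..##############...ggggggg#gggg....
........##..###############.ggg...ggggg.....
........g##..#####.####.##.gg.###ggggg......
..........###..##.ggggg..gggg.#.###g........
............###..ggggggggg.ggg####..........
................##.ggg.gggg.g.##............
candle 26.67361111111111
clock 49.984375
stamp 181.72222222222223
phone 196.57118055555554
```

```bash
python3 -c "
from plant import robot; print(robot.hand_in())"
```

```text
the job is handed in; nothing more can be done
None
```

I handed the job in at 35 s, and the hand-in returned no verdict. All five balls were seen in the dish and the empty cup was seen upright and released. The button was pressed and the head popped up, and it is now held at what the travel (about 90 mm) and a 20 N pull show to be the second stop. The last check that the candle, phone, stamp and clock had not moved was blocked by the arm, though I noticed no contact with them.

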